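Gang-clamp terracotta edging blocks in the sliding-jaw vise

TASK

Set up every terracotta edging block on the bench (two, three or four of them) in the green vise so that their ends can be ground to one length: stand them, as they stand now, side by side on the two steel parallels in one unbroken row from the fixed jaw, long sides touching and parallel to the jaw faces, each with its end up against the brass stop rail. The vise starts locked and partly closed: swing its red-knobbed lock lever back to unlocked and slide the jaw open first; once loaded, close the jaw firmly onto the row, and only then swing the lever all the way over to locked, leaving the row clamped and square. Do not disturb the cracked hexagon tile, the mixing bowl, the bone folder or the blue scoop.

Things in the scene. Friction and masses are not known exactly. Their poses are not given: they have to be found in the camera images.
- block1: Brick-red terracotta edging block, 56 x 30 x 34 mm (own x, y, z), about 110 g, standing loose on the bench; blocks 1 to 4 are alike (2 and 4 show a black hairline crack). Origin: centre of its underside; x along its 56 mm length, z up. May be absent in a run.
- block2: Brick-red terracotta edging block, 56 x 30 x 34 mm (own x, y, z), about 110 g, standing loose on the bench; blocks 1 to 4 are alike (2 and 4 show a black hairline crack). Origin: centre of its underside; x along its 56 mm length, z up. May be absent in a run.
- block3: Brick-red terracotta edging block, 56 x 30 x 34 mm (own x, y, z), about 110 g, standing loose on the bench; blocks 1 to 4 are alike (2 and 4 show a black hairline crack). Origin: centre of its underside; x along its 56 mm length, z up. May be absent in a run.
- block4: Brick-red terracotta edging block, 56 x 30 x 34 mm (own x, y, z), about 110 g, standing loose on the bench; blocks 1 to 4 are alike (2 and 4 show a black hairline crack). Origin: centre of its underside; x along its 56 mm length, z up. May be absent in a run.
- vise: Green vise fixed to the bench; bed 110 x 320 mm (x, y). Origin: centre of the bed's underside; y along the bed from the fixed to the sliding jaw, z up. Fixed jaw: x -52 to 48, y -155 to -115 mm, top 52 mm above the bench. Two steel parallels 14 mm wide along y at x = -4 and 28, top 30 mm above the bench; flush with them, from x = -94 to -16, a flat aluminium loading ledge (no stop, no clamping).
- stop (a point): Top of the brass stop rail, middle of its face edge. The rail runs along the vise's y on the bed's +x side: face at vise x = 40 mm, 8 mm thick, y -115 to 45 mm, top 8 mm above the parallels.
- corner (a point): Inner corner where the fixed jaw's face, the stop rail's face and the top of the parallels meet; axes as the vise's. Room for the blocks lies at -x (away from the stop) and +y (towards the sliding jaw). A block registered beside the fixed jaw has its origin at x = -28, y = 15, z = 0 mm here, the next at y = 45, then 75 and 105.
- jaw: Sliding green jaw, x -64 to 26, y 0 to 56 mm, top 22 mm above the parallels. Origin: on its clamping face, level with the parallels' top, 28 mm from the stop; axes as the vise's. Slides along y; opening (0 to 150 mm, 20 to 50 at the start) = its origin's y in the corner frame. About 5 N of friction, stays where left; clamp with 10 N or more of push.
- jaw_tab (a point): Centre of the top of the upright steel tab by which the sliding jaw is pushed and pulled: 24 mm (x) x 14 mm (y), standing 36 mm above the jaw's top, 30 mm behind (+y of) the clamping face.
- lever (a joint): Flat steel lock lever on top of the sliding jaw; vertical pivot at x = -48, y = 30 mm in the jaw's frame. 0 = unlocked, pointing along the vise's +y (away from the fixed jaw); grows anticlockwise seen from above to 1.57 rad = locked, pointing along the vise's -x (away from the stop). Starts at 1.2 to 1.57; light friction (about 1 N at the knob), stays where left.
- lever_knob (a point): Centre of the top of the red upright round knob at the lever's end: 14 mm diameter, 55 mm from the pivot, its top 57 mm above the parallels' top, 27 mm of it clear above the lever.
- hex_tile: Cracked terracotta hexagon tile, 110 mm across corners, 12 mm thick, lying flat; origin: centre of underside. Bystander.
- bowl: Pale stoneware mixing bowl, 130 mm across, 60 mm high; origin: centre of underside. Bystander.
- folder: Cream bone folder, flat bar 140 x 22 x 5 mm; origin: centre of underside. Bystander.
- scoop: Blue enamel scoop, open pan 85 x 60 x 35 mm with a 90 mm handle on its -x end; origin: centre of the pan's underside. Bystander.

How it is judged:
On the way, in this order (a step that is already met when the one before it is completed fails the run):
1. The lock lever is swung back to unlocked and the sliding jaw opened wider than 55 mm (value of joint lever below 0.3 rad and y of jaw in the frame of corner above 0.055 m), for 0.1 s.
2. With the lock lever still unlocked, every block stands registered in the row and the sliding jaw presses on the row with more than 3 N (x of block1 in the frame of corner between -0.0305 and -0.0255 m and z of block1 in the frame of corner between -0.003 and 0.003 m and angle between the x axis of each of block1, block2, block3, block4 and the x axis of corner, either way round below 0.07 rad and angle between each of block1, block2, block3, block4's own z axis and vertical below 0.06 rad and (y of block1 in the frame of corner between 0.0125 and 0.018 m or y of block1 in the frame of corner between 0.0425 and 0.048 m or y of block1 in the frame of corner between 0.0725 and 0.078 m or y of block1 in the frame of corner between 0.1025 and 0.108 m) and x of block2 in the frame of corner between -0.0305 and -0.0255 m and z of block2 in the frame of corner between -0.003 and 0.003 m and (y of block2 in the frame of corner between 0.0125 and 0.018 m or y of block2 in the frame of corner between 0.0425 and 0.048 m or y of block2 in the frame of corner between 0.0725 and 0.078 m or y of block2 in the frame of corner between 0.1025 and 0.108 m) and x of block3 in the frame of corner between -0.0305 and -0.0255 m and z of block3 in the frame of corner between -0.003 and 0.003 m and (y of block3 in the frame of corner between 0.0125 and 0.018 m or y of block3 in the frame of corner between 0.0425 and 0.048 m or y of block3 in the frame of corner between 0.0725 and 0.078 m or y of block3 in the frame of corner between 0.1025 and 0.108 m) and x of block4 in the frame of corner between -0.0305 and -0.0255 m and z of block4 in the frame of corner between -0.003 and 0.003 m and (y of block4 in the frame of corner between 0.0125 and 0.018 m or y of block4 in the frame of corner between 0.0425 and 0.048 m or y of block4 in the frame of corner between 0.0725 and 0.078 m or y of block4 in the frame of corner between 0.1025 and 0.108 m) and (y of block1 in the frame of jaw between -0.0172 and -0.0125 m or y of block2 in the frame of jaw between -0.0172 and -0.0125 m or y of block3 in the frame of jaw between -0.0172 and -0.0125 m or y of block4 in the frame of jaw between -0.0172 and -0.0125 m) and (contact force between jaw and block1 above 3 N or contact force between jaw and block2 above 3 N or contact force between jaw and block3 above 3 N or contact force between jaw and block4 above 3 N) and value of joint lever below 0.7 rad), for 0.2 s.
3. The lock lever is swung fully over with the row still clamped (x of block1 in the frame of corner between -0.0305 and -0.0255 m and z of block1 in the frame of corner between -0.003 and 0.003 m and angle between the x axis of each of block1, block2, block3, block4 and the x axis of corner, either way round below 0.07 rad and angle between each of block1, block2, block3, block4's own z axis and vertical below 0.06 rad and (y of block1 in the frame of corner between 0.0125 and 0.018 m or y of block1 in the frame of corner between 0.0425 and 0.048 m or y of block1 in the frame of corner between 0.0725 and 0.078 m or y of block1 in the frame of corner between 0.1025 and 0.108 m) and x of block2 in the frame of corner between -0.0305 and -0.0255 m and z of block2 in the frame of corner between -0.003 and 0.003 m and (y of block2 in the frame of corner between 0.0125 and 0.018 m or y of block2 in the frame of corner between 0.0425 and 0.048 m or y of block2 in the frame of corner between 0.0725 and 0.078 m or y of block2 in the frame of corner between 0.1025 and 0.108 m) and x of block3 in the frame of corner between -0.0305 and -0.0255 m and z of block3 in the frame of corner between -0.003 and 0.003 m and (y of block3 in the frame of corner between 0.0125 and 0.018 m or y of block3 in the frame of corner between 0.0425 and 0.048 m or y of block3 in the frame of corner between 0.0725 and 0.078 m or y of block3 in the frame of corner between 0.1025 and 0.108 m) and x of block4 in the frame of corner between -0.0305 and -0.0255 m and z of block4 in the frame of corner between -0.003 and 0.003 m and (y of block4 in the frame of corner between 0.0125 and 0.018 m or y of block4 in the frame of corner between 0.0425 and 0.048 m or y of block4 in the frame of corner between 0.0725 and 0.078 m or y of block4 in the frame of corner between 0.1025 and 0.108 m) and (y of block1 in the frame of jaw between -0.0172 and -0.0125 m or y of block2 in the frame of jaw between -0.0172 and -0.0125 m or y of block3 in the frame of jaw between -0.0172 and -0.0125 m or y of block4 in the frame of jaw between -0.0172 and -0.0125 m) and value of joint lever above 1.4 rad), for 0.2 s.
At the end, for the whole second after the job is handed in: Every block present: on the parallels (3 mm, upright 0.06 rad), square to the vise (0.07 rad), end within 2.5 mm of the stop, in an unbroken row from the fixed jaw (places within 2.5 mm); sliding jaw within 2 mm of the last block; lever beyond 1.4 rad; all at rest (all of step 3 and linear speed of each of block1, block2, block3, block4 below 0.02 m/s); the robot touches nothing.
It fails at once if the hex_tile is moved more than 3 cm (distance of hex_tile from where it was at the start of the episode above 0.03 m).
It fails at once if the bowl is moved more than 3 cm (distance of bowl from where it was at the start of the episode above 0.03 m).
It fails at once if the folder is moved more than 3 cm (distance of folder from where it was at the start of the episode above 0.03 m).
It fails at once if the scoop is moved more than 3 cm (distance of scoop from where it was at the start of the episode above 0.03 m).
Of block1, block2, block3, block4 only 2 to 4 are there at a start; the rules pass over those that are not, and their reading is None.
At some moment in a run one of block1, block2, block3, block4 may be knocked a few centimetres aside while the robot is not near it.
It also fails if it takes over 210 s, if anything falls off the work surface, if the arm or the gripper's body presses on something with over 40 N, if the wrist force passes 120 N, or if a joint passes its speed limit or range.

ROBOT

A 6-joint arm with a two-finger parallel gripper is mounted at the origin on the work surface. World frame = base frame: x ahead of the robot, y to its left, z up, the work surface at z = 0. Lengths are in m, angles in rad, forces in N, time in s.
With the tool pointing down it reaches from about 0.25 to 0.725 m from the base axis. Payload 4 kg.
Tool frame: the origin (TCP) lies midway between the tips of the shut fingers; the grasp point (between the pads) lies bot.pinch_z behind it (bot.pinch_z is the distance from the TCP to the grasp point, in m); z points along the fingers, y is the line along which they close (so a half turn about z gives the same grasp; the last joint's range is limited). The gripper opens to 85 mm and grips with 20 to 120 N. Pads are 22 mm wide; open, the fingers measure 114 mm over their backs; the gripper's body (76 mm by 85 mm) begins 54 mm behind the grasp point. The pads swing forward as they close: fully open they stand 13 mm farther back than shut.
Start: joints at [1.318, 0.241, 0.005, 1.335, 0, 1.571], TCP at [0.125, 0.484, 0.231] pointing down, gripper open.
Joint ranges: [-2.72, 2.72], [-1.05, 1.87], [-1.09, 1.28], [-1.99, 2.15], [-1.42, 1.44], [-3.14, 3.14]. Speed limits (rad/s): [2.79, 2.79, 3.14, 3.14, 3.14, 3.14].

INTERFACE

Orientations are given as a unit quaternion [x, y, z, w].
In Python, from workcell import bot gives the robot as it stands.
- The arm moves only by the shell command python3 jog.py 'ROWS'. ROWS is a JSON list of rows, 1 to 10 of them, each of 7 numbers: a rotation vector rx, ry, rz in rad, then dx, dy, dz in m, then the finger opening in m; each row is the pose to reach, as a shift and turn from the pose commanded when the command began, along the tool's axes at that moment; what a row does not reach only later rows make up. A row lasts 1/8 s, in which the tool goes at most 0.0625 m and 0.188 rad, less where a joint would pass 70% of its speed; a pose out of reach is approached as far as the arm can. The fingers move at their own pace and stop on an object; the grip force is fixed at half the most. Time passes only in rows, so rows that do not move let the fingers close. It prints the time, the measured TCP pose, the force, the opening and the grip force at its end.
- bot.get_obs(): the state, without advancing time (a new reading comes with each control period).
- bot.camera(name): name is "scene" or "top"; returns the picture (384x512x3 uint8, red, green, blue); there is no depth.
- bot.calibration(name): a dict with "mtx" (3x3 intrinsics, pixels), "R" (3x3) and "t" (3): a world point X has camera coordinates R X + t. Camera axes: x right, y down, z forward; pixel columns grow to the right and rows downward; lengths in m; the calibration is good to about 2 mm. A picture is of the moment at which its call begins. calibration takes no time and is no camera call.
- bot.job_done(): hands the job in; it is judged then, once.
The state is a dict: "clock": time; "joint_pos": joint angles; "joint_vel": joint speeds; "tau": joint torques, N m; "eef_pos": TCP position; "tool_rot": TCP orientation; "ft_force": force on the tool from outside, world axes, zero at the start; "ft_torque": the same for the moment, N m; "grip_width": finger opening in m; "grasp_force": force on a finger pad.
Only numpy, scipy, OpenCV 4.12 (cv2) and the standard library are available. Lean on these libraries where they do the work, as an engineer would, in place of code of your own. Each camera call takes 0.05 s, during which the arm holds its last target. There are 200 camera calls.

## Working session

There is one attempt and no reset: what is moved stays moved. The work goes in short steps, Python scripts to look and compute and a shell command to move; the robot and the scene stay as the last step left them, time stands still between calls to the robot, and variables do not carry over. Pictures are saved under pics/ and viewed, at most 14 in all, crops included, and the job is handed in when it is done.

```bash
ls; mkdir -p pics; python3 - <<'E'
from workcell import bot
import cv2,numpy as np
for n in("scene","top"):
    im=bot.camera(n); cv2.imwrite(f"pics/{n}0.png",cv2.resize(im[:,:,::-1],(800,600),interpolation=cv2.INTER_CUBIC))
    c=bot.calibration(n); print(n,np.round(c["mtx"],1).tolist(),np.round(c["R"],3).tolist(),np.round(c["t"],3).tolist())
o=bot.get_obs(); print(bot.pinch_z,o)
E
```

```text
jog.py
pics
workcell.py
scene [[387.3, 0.0, 255.3], [0.0, 387.3, 195.2], [0.0, 0.0, 1.0]] [[0.872, 0.489, -0.01], [0.39, -0.708, -0.588], [-0.294, 0.509, -0.809]] [-0.5, -0.236, 1.178]
top [[480.4, 0.0, 259.1], [0.0, 480.4, 194.8], [0.0, 0.0, 1.0]] [[-0.02, -1.0, -0.015], [-0.998, 0.021, -0.063], [0.064, 0.014, -0.998]] [-0.015, 0.597, 1.204]
0.0187 {'clock': 0.1, 'joint_pos': array([1.31803269e+00, 2.41341865e-01, 3.90196621e-03, 1.33519760e+00,
       3.13137286e-05, 1.57078875e+00]), 'joint_vel': array([ 0.00088653, -0.0012663 ,  0.00298355,  0.00129162,  0.00168233,
        0.00076299]), 'tau': array([-4.73719956e-04, -3.73137939e+01,  2.53009182e+01,  1.08301968e-02,
       -1.28752063e-04,  2.38042205e-06]), 'eef_pos': array([0.12489518, 0.48358839, 0.23051628]), 'tool_rot': array([ 1.26041857e-01,  9.92024497e-01, -9.11267636e-04, -1.31571020e-04]), 'ft_force': array([-0.29050256, -0.17805529,  0.10256777]), 'ft_torque': array([ 0.02249181,  0.01940506, -0.02146956]), 'grasp_force': 0.0, 'grip_width': 0.08488755765947478}
```

View pics/top0.png

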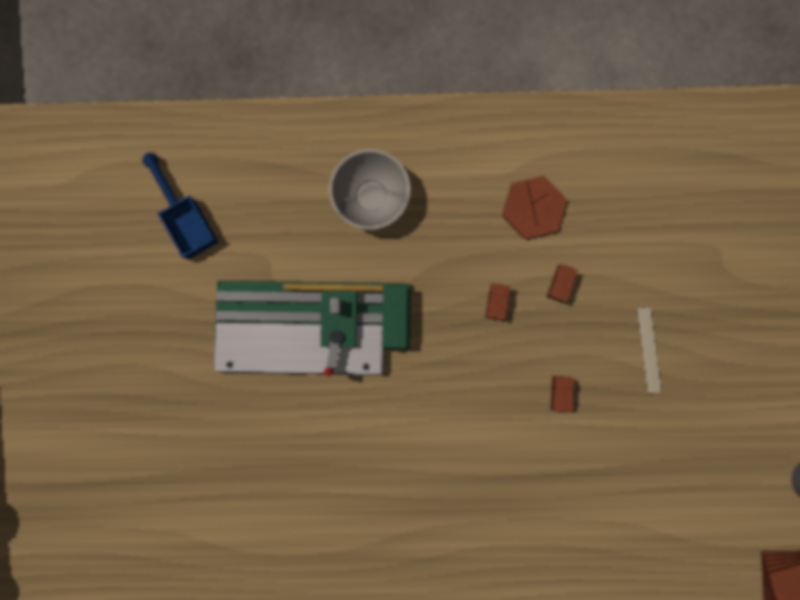

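View pics/scene0.png

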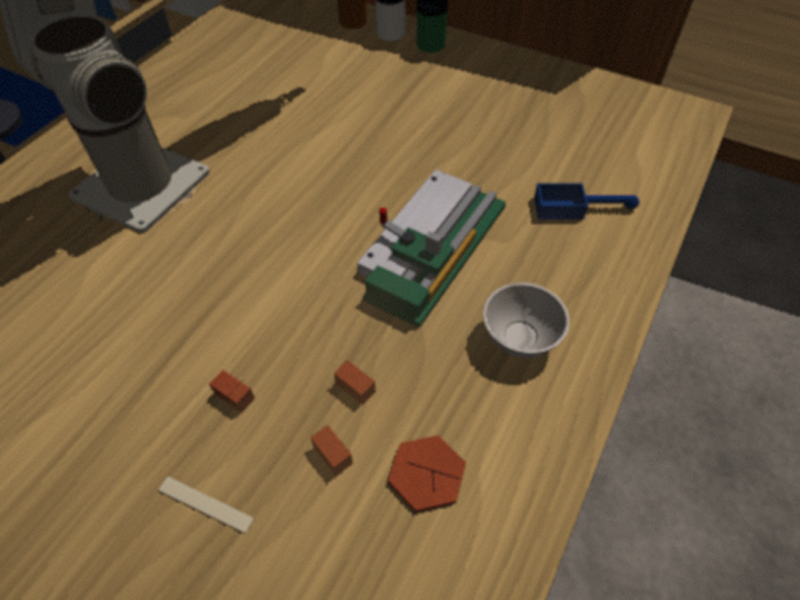

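```bash
cat > h.py <<'E'
import numpy as np,cv2
from workcell import bot
from scipy.optimize import minimize
CAL={n:bot.calibration(n) for n in("scene","top")}
def proj(n,X):
    c=CAL[n]; p=(np.atleast_2d(X)@np.array(c["R"]).T+c["t"])@np.array(c["mtx"]).T
    return p[:,:2]/p[:,2:]
def unproj(n,uv,z):
    c=CAL[n]; R=np.array(c["R"]); d=R.T@np.linalg.inv(c["mtx"])@[uv[0],uv[1],1]; o=-R.T@c["t"]
    return o+d*(z-o[2])/d[2]
def redmask(im):
    h=cv2.cvtColor(im,cv2.COLOR_RGB2HSV)
    m=((h[...,0]<11)|(h[...,0]>172))&(h[...,1]>120)&(h[...,2]>35)
    return m.astype(np.uint8)
def crop(n,im,r0,c0,h,w,s,f):
    cv2.imwrite(f,cv2.resize(im[r0:r0+h,c0:c0+w,::-1],None,fx=s,fy=s,interpolation=cv2.INTER_CUBIC))
V=np.array([[x,y,z] for x in(-.028,.028) for y in(-.015,.015) for z in(0,.034)])
def hullpoly(n,p,zb=0):
    c,s=np.cos(p[2]),np.sin(p[2]); P=V@np.array([[c,-s,0],[s,c,0],[0,0,1]]).T+[p[0],p[1],zb]
    return cv2.convexHull(proj(n,P).astype(np.float32))
def fitblock(ims,p0,zb=0,names=("top","scene")):
    K=4; M={}
    for n in names:
        q=proj(n,[[p0[0],p0[1],zb+.017]])[0].astype(int)-24
        m=redmask(ims[n])[q[1]:q[1]+48,q[0]:q[0]+48].astype(np.float32)
        M[n]=(q,cv2.GaussianBlur(cv2.resize(m,None,fx=K,fy=K,interpolation=cv2.INTER_LINEAR),(0,0),3))
    def cost(p):
        e=0
        for n,(q,m) in M.items():
            a=np.zeros(m.shape,np.float32); h=(hullpoly(n,p,zb)-q+.5)*K-.5
            cv2.fillConvexPoly(a,np.round(h*16).astype(np.int32),1,shift=4)
            e+=((cv2.GaussianBlur(a,(0,0),3)-m)**2).sum()
        return e
    best=min((minimize(cost,[p0[0],p0[1],t],method="Nelder-Mead",options=dict(initial_simplex=[[p0[0],p0[1],t],[p0[0]+.006,p0[1],t],[p0[0],p0[1]+.006,t],[p0[0],p0[1],t+.25]])) for t in np.arange(-1.57,1.5,.52)),key=lambda r:r.fun)
    return best.x,best.fun
def blobs(im,zb=0):
    n,l,s,c=cv2.connectedComponentsWithStats(redmask(im))
    return [(s[i,4],unproj("top",c[i],.034)[:2]) for i in range(1,n) if s[i,4]>60]
def grab(): return {n:bot.camera(n) for n in("top","scene")}
E
python3 - <<'E'
from h import *
ims=grab()
np.savez("ims0.npz",**ims)
for a,p in blobs(ims["top"]):
    print(a,p.round(3),end=" ")
    if 100<a<700 :
        x,f=fitblock(ims,p); print(x.round(4),np.rad2deg(x[2]).round(1),round(f))
    else: print()
crop("top",ims["top"],172,130,75,140,5,"pics/topv.png")
crop("scene",ims["scene"],105,220,105,110,5,"pics/scv.png")
E
```

```text
1145 [ 0.749 -0.24 ] 
275 [ 0.625 -0.281] [ 0.625  -0.2833 -0.4416] -25.3 2003
258 [ 0.597 -0.177] [ 0.5972 -0.1771 -0.2381] -13.6 2470
280 [ 0.448 -0.275] [ 0.4469 -0.2785 -0.1631] -9.3 1774
713 [ 0.16  -0.606]
```

View pics/topv.png

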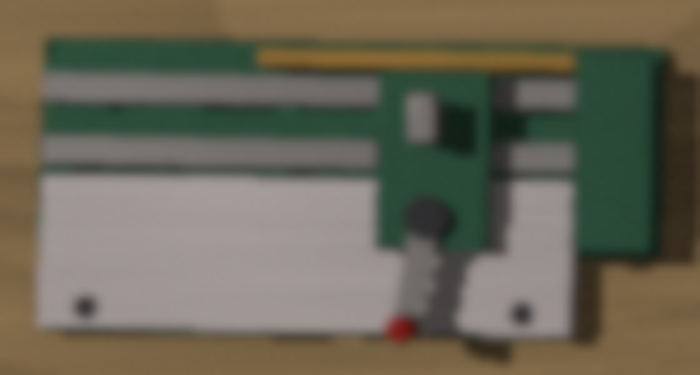

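View pics/scv.png

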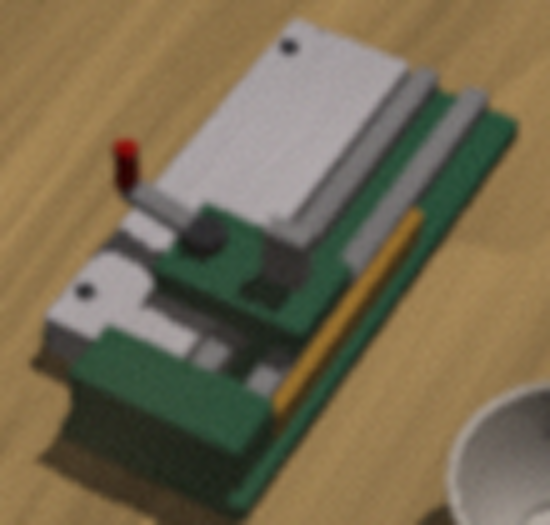

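```bash
cat > fv.py <<'E'
from h import *
from scipy.optimize import least_squares
T=lambda u,v:(130+(u+.5)/5-.5,172+(v+.5)/5-.5)
S=lambda u,v:(220+(u+.5)/5-.5,105+(v+.5)/5-.5)
pts=[("top",(40,45,38),T(257,66)),("top",(48,45,38),T(257,48)),("top",(48,-115,38),T(575,54)),("top",(40,-115,38),T(575,72)),
("top",(-52,-115,52),T(577,248)),("top",(-16,160,30),T(42,177)),("top",(-94,160,30),T(38,326)),("top",(-94,-115,30),T(574,333)),
("top",(35,160,30),T(46,73)),("top",(-11,160,30),T(44,165)),
("scene",(-52,-115,52),S(108,329)),("scene",(48,-115,52),S(272,405)),("scene",(-52,-155,52),S(72,369)),("scene",(48,-155,52),S(239,452)),
("scene",(-94,160,30),S(295,20)),("scene",(-16,160,30),S(410,65)),("scene",(40,45,38),S(412,208))]
def vw(p,X):
    c,s=np.cos(p[2]),np.sin(p[2]); X=np.atleast_2d(X)/1000.
    return X@np.array([[c,-s,0],[s,c,0],[0,0,1]]).T+[p[0],p[1],0]
def res(p): return np.concatenate([proj(n,vw(p,X))[0]-uv for n,X,uv in pts])
if __name__=="__main__":
    r=least_squares(res,[.55,.1,0],loss="soft_l1"); print(r.x); print(r.fun.reshape(-1,2).round(1).tolist())
    for only in("top","scene"):
        f=lambda p:np.concatenate([proj(n,vw(p,X))[0]-uv for n,X,uv in pts if n==only])
        print(only,least_squares(f,r.x).x.round(4))
    # lever: opening and angle
    p=r.x
    cands={"jawfront_top(z52)":(T(489,160),.052),"knobT":(T(400,328),.087),"knobS":None}
    inv=lambda W:(np.array([[np.cos(p[2]),np.sin(p[2])],[-np.sin(p[2]),np.cos(p[2])]])@(W[:2]-p[:2])*1000).round(1)
    print("jaw front vise",inv(unproj("top",T(489,160),.052)),"knob",inv(unproj("top",T(400,328),.087)),inv(unproj("scene",S(125,146),.087)),"pivot",inv(unproj("top",T(430,218),.060)),"tab",inv(unproj("top",T(418,117),.088)))
    for n in(("corner",(40,-115,30)),("fixedtop",(0,-115,52))): print(n,vw(p,n[1]))
E
python3 fv.py
```

```text
[ 0.58370448  0.1217467  -0.02933763]
[[1.1, -0.2], [1.2, 0.2], [1.2, -0.5], [1.1, -0.9], [0.1, 0.5], [-1.1, -0.5], [-1.1, 0.7], [0.9, 0.4], [-1.4, 0.2], [-1.5, -0.0], [-0.0, -1.3], [1.6, -0.7], [-1.4, 1.3], [0.1, 1.2], [0.1, -1.5], [0.6, -1.4], [-0.3, 0.2]]
top [ 0.5837  0.1219 -0.0287]
scene [ 0.5839  0.1211 -0.0317]
jaw front vise [ -7.6 -70.8] knob [-90. -32.] [-91.2 -33.4] pivot [-36.7 -42.8] tab [ 11.2 -39.2]
('corner', (40, -115, 30)) [[0.62031392 0.00562285 0.03      ]]
('fixedtop', (0, -115, 52)) [[0.58033114 0.00679619 0.052     ]]
```

```bash
cat > fv2.py <<'E'
from fv import *
def res2(q):
    return np.concatenate([proj(n,vw(q[:3],(X[0],X[1] if X[1]!=160 else q[3],X[2])))[0]-uv for n,X,uv in pts])
r=least_squares(res2,[.58,.12,-.03,158],x_scale=[.01,.01,.01,5],loss="soft_l1"); p=r.x[:3]
print(r.x); print(r.fun.reshape(-1,2).round(1).tolist())
inv=lambda W:(np.array([[np.cos(p[2]),np.sin(p[2])],[-np.sin(p[2]),np.cos(p[2])]])@(W[:2]-p[:2])*1000).round(1)
print("jaw front vise",inv(unproj("top",T(489,160),.052)),"knob",inv(unproj("top",T(400,328),.087)),inv(unproj("scene",S(125,146),.087)),"pivot",inv(unproj("top",T(430,218),.060)),"tab",inv(unproj("top",T(418,117),.088)))
print(vw(p,(40,-115,30)))
E
python3 fv2.py
```

```text
[ 5.83684443e-01  1.23746825e-01 -3.27929282e-02  1.54340721e+02]
[[0.4, -0.3], [0.5, 0.2], [0.4, -0.3], [0.4, -0.8], [-0.8, 0.7], [0.3, -0.6], [0.2, 0.5], [-0.1, 0.6], [0.1, 0.1], [-0.0, -0.2], [0.3, -2.0], [1.8, -1.3], [-1.1, 0.6], [0.2, 0.6], [-0.3, -0.8], [0.1, -0.6], [0.0, -0.2]]
jaw front vise [ -7.2 -72.8] knob [-89.8 -34.4] [-91.  -35.7] pivot [-36.4 -44.9] tab [ 11.5 -41.2]
[[0.61989243 0.00749717 0.03      ]]
```

```bash
cat >> h.py <<'E'
from scipy.spatial.transform import Rotation as Ro
P=np.array([.58368,.12375,-.0328])   # vise pose
def v2w(x,y):  # vise mm -> world
    c,s=np.cos(P[2]),np.sin(P[2]); return np.array([P[0]+(c*x-s*y)/1000,P[1]+(s*x+c*y)/1000])
def c2w(x,y): return v2w(x+40,y-115)  # corner frame mm
def w2c(W):
    c,s=np.cos(P[2]),np.sin(P[2]); d=(np.array(W[:2])-P[:2])*1000; return np.array([c*d[0]+s*d[1]-40,-s*d[0]+c*d[1]+115])
def mat(yaw):
    c,s=np.cos(yaw),np.sin(yaw); return np.array([[-s,c,0],[c,s,0],[0,0,-1.]])
def rel(goals,start=None):
    """rows for goals (x,y,z,yaw of tool y) from current pose, or from start=(x,y,z,yaw)"""
    if start is None:
        o=bot.get_obs(); p0=np.array(o["eef_pos"]); R0=Ro.from_quat(o["tool_rot"]).as_matrix()
    else: p0=np.array(start[:3]); R0=mat(start[3])
    for g in goals:
        y=g[3]; M=mat(y)
        if (R0[:,1]@M[:,1])<0: M=mat(y+np.pi)
        r=Ro.from_matrix(R0.T@M).as_rotvec(); d=R0.T@(np.array(g[:3])-p0)
        print(np.round(np.r_[r,d],3).tolist(),"rows>=%.1f"%max(np.linalg.norm(d)/.0625,np.linalg.norm(r)/.188))
def st():
    o=bot.get_obs(); M=Ro.from_quat(o["tool_rot"]).as_matrix()
    print("t",round(o["clock"],2),"tcp",np.round(o["eef_pos"],4),"corner",w2c(o["eef_pos"]).round(1),"yaw",round(np.arctan2(M[1,1],M[0,1]),3),"F",np.round(o["ft_force"],1),"w",round(o["grip_width"],4),"g",round(o["grasp_force"],1))
E
python3 - <<'E'
from h import *
k=v2w(-90.4,-35); pv=v2w(-36,-42.8); print(k,pv)
a=np.arctan2(*(pv-k)[[0,1]]*np.array([1,-1])) if 0 else 1.43
yaw=P[2]+a   # tangential line direction (cos a, sin a) in vise
g=(k[0],k[1],.064,yaw)
rel([(k[0],k[1],.2,yaw),(k[0],k[1],.12,yaw),g])
# arc from g
t=[]
for b in [1.25,1.07,.89,.71,.53,.35,.17,0.02,-.05]:
    q=v2w(-36-55*np.sin(b),-42.8+55*np.cos(b)); t.append((q[0],q[1],.064,P[2]+b))
rel(t,start=g)
E
```

```text
[0.49218083 0.09173341] [0.54629578 0.08215361]
[-0.001, -0.0, -0.079, -0.454, -0.288, 0.031] rows>=8.6
[-0.001, -0.0, -0.079, -0.454, -0.288, 0.111] rows>=8.8
[-0.001, -0.0, -0.079, -0.454, -0.287, 0.167] rows>=9.0
[0.0, 0.0, 0.18, -0.001, 0.01, 0.0] rows>=1.0
[0.0, 0.0, 0.36, -0.003, 0.019, 0.0] rows>=1.9
[0.0, 0.0, 0.54, -0.008, 0.028, 0.0] rows>=2.9
[0.0, 0.0, 0.72, -0.014, 0.036, 0.0] rows>=3.8
[0.0, 0.0, 0.9, -0.021, 0.043, 0.0] rows>=4.8
[0.0, 0.0, 1.08, -0.029, 0.048, 0.0] rows>=5.7
[0.0, 0.0, 1.26, -0.038, 0.052, 0.0] rows>=6.7
[0.0, 0.0, 1.41, -0.046, 0.054, 0.0] rows>=7.5
[0.0, 0.0, 1.48, -0.05, 0.055, 0.0] rows>=7.9
```

```bash
python3 jog.py '[[0,0,-0.079,-0.454,-0.288,0.03,0.04],[0,0,-0.079,-0.454,-0.288,0.03,0.04],[0,0,-0.079,-0.454,-0.288,0.03,0.04],[0,0,-0.079,-0.454,-0.288,0.03,0.04],[0,0,-0.079,-0.454,-0.288,0.03,0.04],[0,0,-0.079,-0.454,-0.288,0.03,0.04],[0,0,-0.079,-0.454,-0.288,0.03,0.04],[0,0,-0.079,-0.454,-0.288,0.03,0.04],[0,0,-0.079,-0.454,-0.288,0.03,0.04],[0,0,-0.079,-0.454,-0.288,0.06,0.04]]'
python3 - <<'E'
from h import *
st(); k=v2w(-90.4,-35); rel([(k[0],k[1],.064,1.397)])
im=grab(); crop("top",im["top"],150,130,100,140,5,"pics/t1.png"); crop("scene",im["scene"],60,170,120,150,4,"pics/s1.png")
E
```

```text
clock: 1.45
eef_pos: [0.4963, 0.0897, 0.1724]
tool_rot: [0.089, 0.996, 0.001, 0.003]
ft_force: [-0.1, -0.3, -1.2]
grip_width: 0.0399
grasp_force: 0.0
t 1.45 tcp [0.4963 0.0897 0.1724] corner [-126.2   78.1] yaw 1.392 F [-0.1 -0.3 -1.2] w 0.0399 g 0.0
[0.002, 0.005, -0.005, 0.005, 0.001, 0.108] rows>=1.7
```

View pics/s1.png

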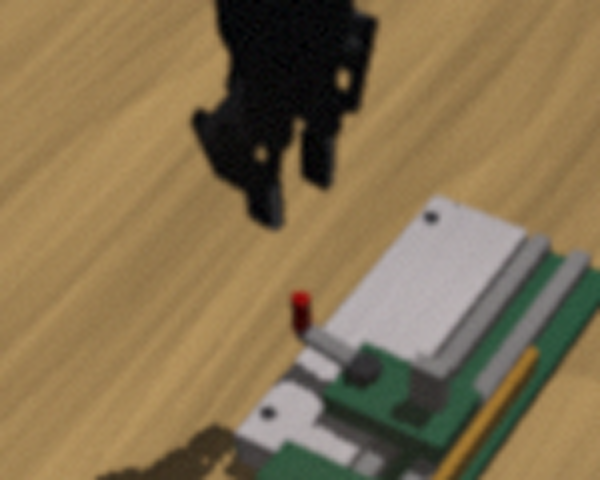

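```bash
python3 jog.py '[[0,0,0,0.004,0.001,0.05,0.04],[0,0,0,0.004,0.001,0.107,0.04],[0,0,0,0.004,0.001,0.107,0.04],[0,0,0,0.004,0.001,0.107,0.04],[0,0,0,0.004,0.001,0.107,0.005],[0,0,0,0.004,0.001,0.107,0.005],[0,0,0,0.004,0.001,0.107,0.005],[0,0,0,0.004,0.001,0.107,0.005]]'
python3 -c "
from h import *
st()"
```

```text
clock: 2.55
eef_pos: [0.4908, 0.0939, 0.0669]
tool_rot: [0.087, 0.996, 0.001, 0.002]
ft_force: [0.1, 0.7, 5.9]
grip_width: 0.0119
grasp_force: 58.5
t 2.55 tcp [0.4908 0.0939 0.0669] corner [-131.8   82.1] yaw 1.397 F [0.1 0.7 5.9] w 0.0119 g 58.5
```

```bash
python3 jog.py '[[0,0,0,0,0,-0.002,0.005],[0,0,0.18,-0.001,0.01,-0.002,0.005],[0,0,0.36,-0.003,0.019,-0.002,0.005],[0,0,0.54,-0.008,0.028,-0.002,0.005],[0,0,0.72,-0.014,0.036,-0.002,0.005],[0,0,0.9,-0.021,0.043,-0.002,0.005],[0,0,1.08,-0.029,0.048,-0.002,0.005],[0,0,1.26,-0.038,0.052,-0.002,0.005],[0,0,1.38,-0.046,0.054,-0.002,0.005],[0,0,1.38,-0.046,0.054,-0.002,0.005]]'
python3 -c "
from h import *
st()"
```

```text
clock: 3.8
eef_pos: [0.5457, 0.139, 0.0672]
tool_rot: [0.7, 0.714, 0.002, 0.001]
ft_force: [5.1, 0.4, -1.1]
grip_width: 0.0115
grasp_force: 59.7
t 3.8 tcp [0.5457 0.139  0.0672] corner [-78.4 129. ] yaw 0.019 F [ 5.1  0.4 -1.1] w 0.0115 g 59.7
```

```bash
python3 jog.py '[[0,0,0,0,0,0,0.04],[0,0,0,0,0,0,0.04],[0,0,0,0,0,-0.06,0.04],[0,0,0,0,0,-0.06,0.04]]'
python3 - <<'E'
from h import *
st()
q=c2w(-28,73); rel([(q[0],q[1],.125,1.538),(q[0],q[1],.060,1.538)])
im=grab(); crop("top",im["top"],150,130,100,140,5,"pics/t2.png")
E
```

```text
clock: 4.3
eef_pos: [0.5462, 0.1393, 0.1312]
tool_rot: [0.701, 0.713, 0.004, 0.002]
ft_force: [1.1, 0.0, 0.2]
grip_width: 0.0401
grasp_force: 0.0
t 4.3 tcp [0.5462 0.1393 0.1312] corner [-78.  129.4] yaw 0.018 F [1.1 0.  0.2] w 0.0401 g 0.0
[0.008, 0.005, -1.52, -0.059, 0.047, 0.006] rows>=8.1
[0.008, 0.005, -1.52, -0.059, 0.046, 0.071] rows>=8.1
```

View pics/t2.png

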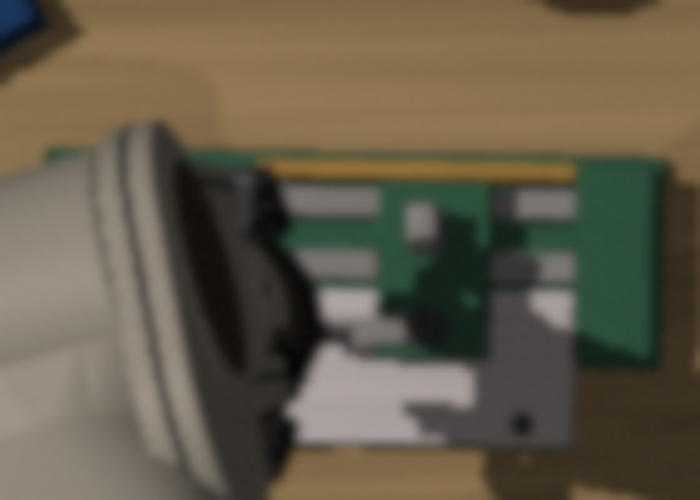

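```bash
python3 jog.py '[[0,0,-1.52,-0.059,0.047,0,0.05],[0,0,-1.52,-0.059,0.047,0,0.05],[0,0,-1.52,-0.059,0.047,0,0.05],[0,0,-1.52,-0.059,0.047,0,0.05],[0,0,-1.52,-0.059,0.047,0,0.05],[0,0,-1.52,-0.059,0.047,0,0.05],[0,0,-1.52,-0.059,0.047,0,0.05],[0,0,-1.52,-0.059,0.047,0,0.05],[0,0,-1.52,-0.059,0.047,0,0.05],[0,0,-1.52,-0.059,0.047,0,0.05]]'
python3 - <<'E'
from h import *
st()
q=c2w(-28,73); rel([(q[0],q[1],.060,1.538)])
E
```

```text
clock: 5.65
eef_pos: [0.5907, 0.0803, 0.1253]
tool_rot: [0.018, 1.0, -0.0, -0.001]
ft_force: [0.5, -0.1, -0.6]
grip_width: 0.0501
grasp_force: 0.0
t 5.65 tcp [0.5907 0.0803 0.1253] corner [-31.6  71.8] yaw 1.535 F [ 0.5 -0.1 -0.6] w 0.0501 g 0.0
[-0.0, -0.002, -0.003, -0.004, 0.001, 0.065] rows>=1.0
```

```bash
python3 jog.py '[[0,0,0,-0.004,0.001,0.064,0.05],[0,0,0,-0.004,0.001,0.064,0.05],[0,0,0,-0.004,0.001,0.064,0.005],[0,0,0,-0.004,0.001,0.064,0.005],[0,0,0,-0.004,0.001,0.064,0.005],[0,0,0,-0.004,0.001,0.064,0.005]]'
python3 -c "
from h import *
st(); q=c2w(-28,165); rel([(q[0],q[1],.06,1.538)])"
```

```text
clock: 6.4
eef_pos: [0.5972, 0.0811, 0.0649]
tool_rot: [0.017, 1.0, 0.0, 0.002]
ft_force: [-0.3, -2.4, 6.6]
grip_width: 0.0128
grasp_force: 61.4
t 6.4 tcp [0.5972 0.0811 0.0649] corner [-25.1  72.8] yaw 1.536 F [-0.3 -2.4  6.6] w 0.0128 g 61.4
[0.0, 0.005, -0.002, 0.003, 0.092, 0.005] rows>=1.5
```

```bash
python3 jog.py '[[0,0,0,0,0.02,-0.001,0.005],[0,0,0,0,0.045,-0.001,0.005],[0,0,0,0,0.07,-0.001,0.005],[0,0,0,0.002,0.095,-0.001,0.005],[0,0,0,0.002,0.095,-0.001,0.005],[0,0,0,0.002,0.095,-0.001,0.005]]'
python3 -c "
from h import *
st()"
python3 jog.py '[[0,0,0,0,0,0,0.05],[0,0,0,0,0,0,0.05],[0,0,0,0,0,-0.06,0.05],[0,0,0,0,0,-0.12,0.085],[0,0,0,0,0,-0.12,0.085]]'
python3 - <<'E'
from h import *
st(); im=grab(); crop("top",im["top"],150,110,100,150,5,"pics/t3.png")
for a,p in blobs(im["top"]):
    if 100<a<700:
        x,f=fitblock(im,p); print(a,p.round(3),x.round(4),round(f),fitblock(im,p,names=("top",))[0].round(4),fitblock(im,p,names=("scene",))[0].round(4))
E
```

```text
clock: 7.15
eef_pos: [0.6007, 0.1785, 0.0649]
tool_rot: [0.017, 1.0, 0.002, 0.004]
ft_force: [8.3, 4.2, -3.8]
grip_width: 0.0126
grasp_force: 60.1
t 7.15 tcp [0.6007 0.1785 0.0649] corner [-24.7 170.3] yaw 1.538 F [ 8.3  4.2 -3.8] w 0.0126 g 60.1
clock: 7.78
eef_pos: [0.6, 0.1772, 0.1903]
tool_rot: [0.017, 1.0, 0.002, 0.006]
ft_force: [0.6, 0.1, -0.1]
grip_width: 0.0833
grasp_force: 0.0
t 7.78 tcp [0.6    0.1772 0.1903] corner [-25.4 169. ] yaw 1.537 F [ 0.6  0.1 -0.1] w 0.0833 g 0.0
274 [ 0.624 -0.281] [ 0.6245 -0.283  -0.4427] 1997 [ 0.6259 -0.2845 -0.4047] [ 0.6202 -0.2806 -0.4875]
263 [ 0.597 -0.177] [ 0.5973 -0.1776 -0.2611] 2264 [ 0.5974 -0.1782 -0.1843] [ 0.5922 -0.1731 -0.4278]
279 [ 0.448 -0.275] [ 0.4462 -0.2777 -0.1465] 1633 [ 0.4473 -0.2782 -0.0834] [ 0.4435 -0.277  -0.2129]
```

View pics/t3.png

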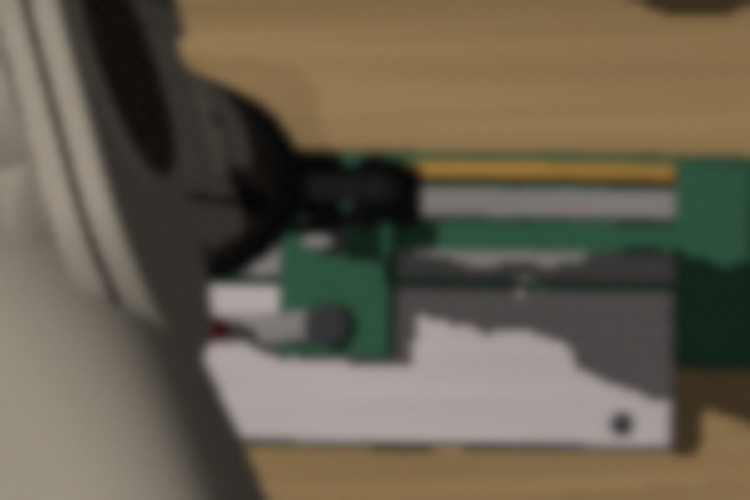

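```bash
python3 - <<'E'
from h import *
im=grab(); a=im["top"][165:269,303:376]; b=im["scene"][225:305,130:245]
a=cv2.resize(a,None,fx=5,fy=5,interpolation=cv2.INTER_CUBIC); b=cv2.resize(b,None,fx=3.6,fy=3.6,interpolation=cv2.INTER_CUBIC)
c=np.zeros((600,800,3),np.uint8); c[:520,:365]=a[:520,:365]; c[:b.shape[0],370:370+b.shape[1]]=b; cv2.imwrite("pics/bl.png",c[...,::-1])
E
```

```text
(no output)
```

View pics/bl.png

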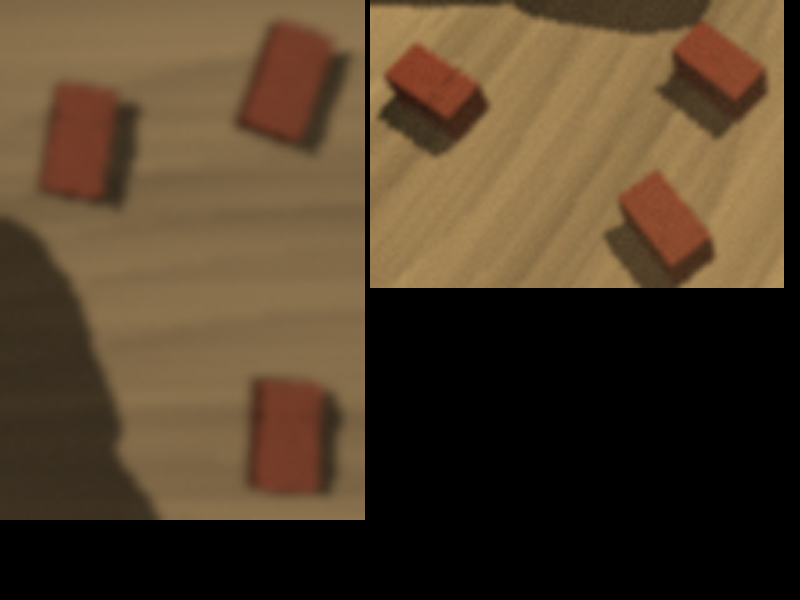

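```bash
python3 - <<'E'
from h import *
B=dict(A=[(58,85),(118,92),(104,200),(42,190)],B=[(275,22),(333,42),(300,142),(238,123)],C=[(255,380),(325,384),(323,492),(250,488)])
for k,v in B.items():
    q=np.array([unproj("top",(303+(u+.5)/5-.5,165+(w+.5)/5-.5),.034)[:2] for u,w in v])
    l=(q[0]+q[1]-q[2]-q[3])/2; s=(q[0]+q[3]-q[1]-q[2])/2
    print(k,q.mean(0).round(4),"yaw",np.arctan2(l[1],l[0]).round(3),"short",np.arctan2(-s[0],s[1]).round(3),np.linalg.norm(l).round(4),np.linalg.norm(s).round(4))
rel([(.597,-.178,.15,-.17),(.597,-.178,.008,-.17)])
E
```

```text
A [ 0.5969 -0.177 ] yaw -0.167 short -0.16 0.0541 0.0308
B [ 0.6246 -0.2811] yaw -0.365 short -0.339 0.0538 0.0315
C [ 0.4481 -0.276 ] yaw -0.066 short -0.075 0.0535 0.0355
[0.001, -0.003, -1.435, -0.014, -0.354, 0.032] rows>=7.6
[0.001, -0.003, -1.435, -0.014, -0.353, 0.174] rows>=7.6
```

```bash
sed -i 's/        if (R0\[:,1\]@M\[:,1\])<0.*//' h.py; python3 jog.py '[[0,0,1.707,-0.014,-0.354,0.02,0.085],[0,0,1.707,-0.014,-0.354,0.02,0.085],[0,0,1.707,-0.014,-0.354,0.02,0.085],[0,0,1.707,-0.014,-0.354,0.02,0.085],[0,0,1.707,-0.014,-0.354,0.02,0.085],[0,0,1.707,-0.014,-0.354,0.02,0.085],[0,0,1.707,-0.014,-0.354,0.02,0.085],[0,0,1.707,-0.014,-0.354,0.02,0.085],[0,0,1.707,-0.014,-0.354,0.05,0.085],[0,0,1.707,-0.014,-0.354,0.05,0.085]]'; python3 jog.py '[[0,0,0,0,0,0,0.085]]'
python3 - <<'E'
from h import *
st(); rel([(.597,-.178,.008,-.165)])
E
```

```text
clock: 9.22
eef_pos: [0.5954, -0.1771, 0.1287]
tool_rot: [0.764, 0.645, -0.003, -0.004]
ft_force: [-0.6, 0.1, -0.5]
grip_width: 0.0848
grasp_force: 0.0
clock: 9.35
eef_pos: [0.5982, -0.1778, 0.1326]
tool_rot: [0.764, 0.645, -0.001, -0.001]
ft_force: [-0.2, 0.6, -0.6]
grip_width: 0.085
grasp_force: 0.0
t 9.35 tcp [ 0.5982 -0.1778  0.1326] corner [ -15.6 -185.9] yaw -0.168 F [-0.2  0.6 -0.6] w 0.085 g 0.0
[-0.002, -0.0, -0.003, -0.0, -0.001, 0.125] rows>=2.0
```

```bash
python3 jog.py '[[0,0,0,0,0,0.06,0.085],[0,0,0,0,0,0.1,0.085],[0,0,0,0,0,0.115,0.085],[0,0,0,0,0,0.12,0.085],[0,0,0,0,0,0.12,0.085]]'
python3 - <<'E'
from h import *
st(); rel([(.597,-.178,.008,-.165)])
E
```

```text
clock: 9.98
eef_pos: [0.6001, -0.1783, 0.015]
tool_rot: [0.764, 0.645, 0.001, 0.001]
ft_force: [0.1, -0.2, -0.5]
grip_width: 0.0851
grasp_force: 0.0
t 9.97 tcp [ 0.6001 -0.1783  0.015 ] corner [ -13.7 -186.4] yaw -0.17 F [ 0.1 -0.2 -0.5] w 0.0851 g 0.0
[0.003, 0.0, -0.005, -0.0, -0.003, 0.007] rows>=0.1
```

```bash
python3 jog.py '[[0,0,0,0,-0.003,0.006,0.085],[0,0,0,0,-0.003,0.006,0.085],[0,0,0,0,-0.003,0.006,0.03],[0,0,0,0,-0.003,0.006,0.03],[0,0,0,0,-0.003,0.006,0.03],[0,0,0,0,-0.003,0.006,0.03]]'
python3 - <<'E'
from h import *
st()
E
```

```text
clock: 10.72
eef_pos: [0.5965, -0.1777, 0.0081]
tool_rot: [0.765, 0.645, 0.0, 0.001]
ft_force: [-0.4, -0.7, 4.2]
grip_width: 0.0549
grasp_force: 65.1
t 10.72 tcp [ 0.5965 -0.1777  0.0081] corner [ -17.3 -185.9] yaw -0.17 F [-0.4 -0.7  4.2] w 0.0549 g 65.1
```

```bash
python3 jog.py '[[0,0,0,0,0,-0.06,0.03],[0,0,0,0,0,-0.12,0.03],[0,0,0,0,0,-0.12,0.03]]'
python3 - <<'E'
from h import *
st(); q=c2w(-34,22); print(q); rel([(q[0],q[1],.12,P[2]),(q[0],q[1],.05,P[2])])
E
```

```text
clock: 11.1
eef_pos: [0.5994, -0.1786, 0.1331]
tool_rot: [0.765, 0.645, 0.003, 0.005]
ft_force: [-0.2, -1.0, -1.9]
grip_width: 0.0546
grasp_force: 64.7
t 11.1 tcp [ 0.5994 -0.1786  0.1331] corner [ -14.3 -186.6] yaw -0.17 F [-0.2 -1.  -1.9] w 0.0546 g 64.7
[0.58662692 0.03060326]
[0.011, 0.002, -0.137, 0.204, -0.048, 0.012] rows>=3.4
[0.011, 0.002, -0.137, 0.204, -0.049, 0.082] rows>=3.6
```

```bash
python3 jog.py '[[0,0,-0.137,0.204,-0.048,0,0.03],[0,0,-0.137,0.204,-0.048,0,0.03],[0,0,-0.137,0.204,-0.048,0,0.03],[0,0,-0.137,0.204,-0.048,0,0.03],[0,0,-0.137,0.204,-0.048,0.02,0.03],[0,0,-0.137,0.204,-0.048,0.04,0.03],[0,0,-0.137,0.204,-0.048,0.05,0.03],[0,0,-0.137,0.204,-0.048,0.05,0.03]]'
python3 - <<'E'
from h import *
st(); q=c2w(-34,22); rel([(q[0],q[1],.045,P[2])])
im=grab(); c=np.zeros((600,800,3),np.uint8)
a=cv2.resize(im["top"][170:250,150:280],None,fx=3,fy=3,interpolation=cv2.INTER_CUBIC); b=cv2.resize(im["scene"][100:240,200:333],None,fx=3,fy=3,interpolation=cv2.INTER_CUBIC)
c[:a.shape[0],:a.shape[1]]=a; c[:b.shape[0],400:400+b.shape[1]]=b[:,:400]; cv2.imwrite("pics/p1.png",c[:430,:,::-1])
E
```

```text
clock: 12.1
eef_pos: [0.5816, 0.0315, 0.0756]
tool_rot: [0.719, 0.695, -0.001, -0.001]
ft_force: [0.2, 1.0, -0.3]
grip_width: 0.055
grasp_force: 64.6
t 12.1 tcp [0.5816 0.0315 0.0756] corner [-39.   22.8] yaw -0.033 F [ 0.2  1.  -0.3] w 0.055 g 64.6
[-0.004, 0.0, -0.0, -0.001, 0.005, 0.031] rows>=0.5
```

View pics/p1.png

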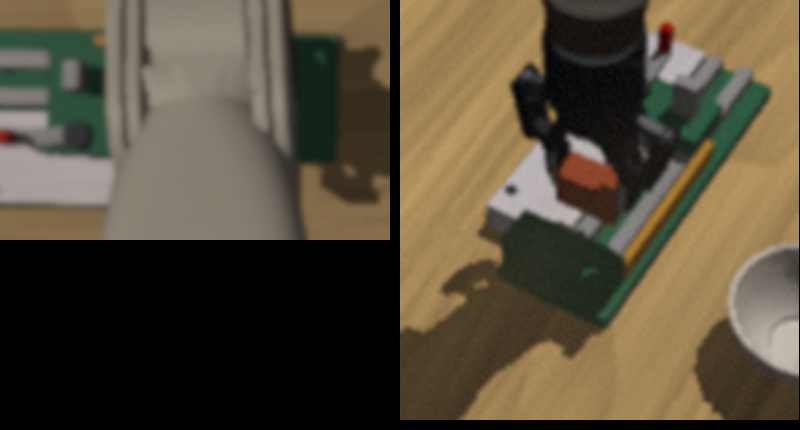

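```bash
python3 jog.py '[[0,0,0,0,0.004,0.015,0.03],[0,0,0,0,0.004,0.03,0.03],[0,0,0,0,0.004,0.034,0.03],[0,0,0,0,0.004,0.036,0.03],[0,0,0,0,0.004,0.036,0.03]]'; python3 -c "
from h import *
st()"
python3 jog.py '[[0,0,0,-0.001,0,0,0.03],[0,0,0,-0.002,0,0,0.03],[0,0,0,-0.003,0,0,0.03],[0,0,0,-0.004,0,0,0.03],[0,0,0,-0.005,0,0,0.03],[0,0,0,-0.005,0,0,0.03]]'; python3 -c "
from h import *
st()"
```

```text
clock: 12.82
eef_pos: [0.5871, 0.0316, 0.0414]
tool_rot: [0.719, 0.695, 0.0, 0.0]
ft_force: [-0.3, -0.5, -0.8]
grip_width: 0.0549
grasp_force: 64.6
t 12.82 tcp [0.5871 0.0316 0.0414] corner [-33.6  23. ] yaw -0.033 F [-0.3 -0.5 -0.8] w 0.0549 g 64.6
clock: 13.58
eef_pos: [0.5868, 0.0265, 0.0413]
tool_rot: [0.719, 0.695, -0.0, -0.0]
ft_force: [0.1, 0.5, -0.6]
grip_width: 0.0547
grasp_force: 64.6
t 13.57 tcp [0.5868 0.0265 0.0413] corner [-33.7  17.9] yaw -0.033 F [ 0.1  0.5 -0.6] w 0.0547 g 64.6
```

```bash
for i in 1 2; do :; done; python3 jog.py '[[0,0,0,-0.001,0,0,0.03],[0,0,0,-0.002,0,0,0.03],[0,0,0,-0.002,0,0,0.03]]'; python3 jog.py '[[0,0,0,-0.001,0,0,0.03],[0,0,0,-0.001,0,0,0.03]]';  python3 jog.py '[[0,0,0,-0.001,0,0,0.03],[0,0,0,-0.001,0,0,0.03]]'; python3 -c "
from h import *
st()"
```

```text
clock: 13.95
eef_pos: [0.5867, 0.0245, 0.0413]
tool_rot: [0.719, 0.695, -0.0, 0.0]
ft_force: [-0.1, 0.1, -1.1]
grip_width: 0.0554
grasp_force: 64.6
clock: 14.2
eef_pos: [0.5867, 0.0242, 0.0413]
tool_rot: [0.719, 0.695, 0.0, -0.0]
ft_force: [0.4, 2.8, -1.1]
grip_width: 0.0551
grasp_force: 64.6
clock: 14.45
eef_pos: [0.5867, 0.0242, 0.0414]
tool_rot: [0.718, 0.696, 0.001, -0.001]
ft_force: [0.0, 5.7, -0.7]
grip_width: 0.0553
grasp_force: 64.6
t 14.45 tcp [0.5867 0.0242 0.0414] corner [-33.7  15.6] yaw -0.032 F [ 0.   5.7 -0.7] w 0.0553 g 64.6
```

```bash
python3 jog.py '[[0,0,0,0.001,0.002,0,0.03],[0,0,0,0.001,0.004,0,0.03],[0,0,0,0.001,0.004,0,0.03]]'; python3 jog.py '[[0,0,0,0,0.001,0,0.03],[0,0,0,0,0.001,0,0.03]]';  python3 jog.py '[[0,0,0,0,0.001,0,0.03],[0,0,0,0,0.001,0,0.03]]'; python3 jog.py '[[0,0,0,0,0.001,0,0.03],[0,0,0,0,0.001,0,0.03]]';python3 -c "
from h import *
st()"
```

```text
clock: 14.82
eef_pos: [0.5903, 0.024, 0.041]
tool_rot: [0.719, 0.695, -0.0, -0.001]
ft_force: [-1.0, 5.0, -1.5]
grip_width: 0.055
grasp_force: 64.6
clock: 15.08
eef_pos: [0.5911, 0.024, 0.0409]
tool_rot: [0.719, 0.695, -0.0, -0.001]
ft_force: [-2.0, 4.1, -1.4]
grip_width: 0.0551
grasp_force: 64.5
clock: 15.32
eef_pos: [0.5921, 0.0239, 0.0409]
tool_rot: [0.719, 0.695, -0.0, -0.001]
ft_force: [-1.5, 4.3, -1.7]
grip_width: 0.055
grasp_force: 64.5
clock: 15.58
eef_pos: [0.5924, 0.0239, 0.0408]
tool_rot: [0.719, 0.695, -0.001, -0.001]
ft_force: [-3.7, 4.9, -0.1]
grip_width: 0.0548
grasp_force: 64.8
t 15.57 tcp [0.5924 0.0239 0.0408] corner [-28.   15.5] yaw -0.033 F [-3.7  4.9 -0.1] w 0.0548 g 64.8
```

```bash
python3 jog.py '[[0,0,0,0,0.001,0,0.03],[0,0,0,0,0.001,0,0.03]]'; python3 jog.py '[[0,0,0,0,0,0.002,0.03],[0,0,0,0,0,0.002,0.03]]';  python3 jog.py '[[0,0,0,0,0,0.001,0.03],[0,0,0,0,0,0.001,0.03]]'; python3 jog.py '[[0,0,0,0,0,0.001,0.03],[0,0,0,0,0,0.001,0.03]]';python3 -c "
from h import *
st()"
```

```text
clock: 15.82
eef_pos: [0.5924, 0.0239, 0.0408]
tool_rot: [0.719, 0.695, -0.001, -0.002]
ft_force: [-7.5, 5.4, 1.4]
grip_width: 0.0552
grasp_force: 65.0
clock: 16.08
eef_pos: [0.5924, 0.024, 0.0391]
tool_rot: [0.719, 0.695, -0.001, -0.002]
ft_force: [-6.1, 5.8, 2.3]
grip_width: 0.0548
grasp_force: 65.2
clock: 16.32
eef_pos: [0.5924, 0.024, 0.0382]
tool_rot: [0.719, 0.695, -0.001, -0.002]
ft_force: [-6.4, 4.4, 3.0]
grip_width: 0.0547
grasp_force: 65.3
clock: 16.58
eef_pos: [0.5924, 0.024, 0.0382]
tool_rot: [0.719, 0.695, -0.001, -0.002]
ft_force: [-9.0, 5.0, 8.5]
grip_width: 0.0546
grasp_force: 65.8
t 16.57 tcp [0.5924 0.024  0.0382] corner [-28.   15.5] yaw -0.033 F [-9.   5.   8.5] w 0.0546 g 65.8
```

```bash
python3 jog.py '[[0,0,0,0.001,-0.002,-0.002,0.03],[0,0,0,0.001,-0.002,-0.002,0.03],[0,0,0,0.001,-0.002,-0.002,0.085],[0,0,0,0.001,-0.002,-0.002,0.085],[0,0,0,0.001,-0.002,-0.002,0.085],[0,0,0,0.001,-0.002,-0.03,0.085],[0,0,0,0.001,-0.002,-0.08,0.085],[0,0,0,0.001,-0.002,-0.12,0.085],[0,0,0,0.001,-0.002,-0.12,0.085]]'
python3 - <<'E'
from h import *
st(); rel([(.448,-.276,.12,-.07)])
E
```

```text
clock: 17.7
eef_pos: [0.5959, 0.0243, 0.1619]
tool_rot: [0.719, 0.695, 0.003, 0.003]
ft_force: [-0.3, -0.2, -0.2]
grip_width: 0.0851
grasp_force: 0.0
t 17.7 tcp [0.5959 0.0243 0.1619] corner [-24.5  16. ] yaw -0.033 F [-0.3 -0.2 -0.2] w 0.0851 g 0.0
[0.009, -0.001, 0.037, -0.305, -0.138, 0.041] rows>=5.4
```

```bash
python3 jog.py '[[0,0,0.037,-0.305,-0.138,0,0.085],[0,0,0.037,-0.305,-0.138,0,0.085],[0,0,0.037,-0.305,-0.138,0,0.085],[0,0,0.037,-0.305,-0.138,0,0.085],[0,0,0.037,-0.305,-0.138,0,0.085],[0,0,0.037,-0.305,-0.138,0,0.085],[0,0,0.037,-0.305,-0.138,0.03,0.085],[0,0,0.037,-0.305,-0.138,0.03,0.085]]'
python3 - <<'E'
from h import *
st(); rel([(.448,-.276,.009,-.07)])
im=grab(); c=np.zeros((600,800,3),np.uint8)
a=cv2.resize(im["top"][165:269,190:376],None,fx=4,fy=4,interpolation=cv2.INTER_CUBIC)
cv2.imwrite("pics/p2.png",a[:,:,::-1])
for a,p in blobs(im["top"]): print(a,p.round(4))
E
```

```text
clock: 18.7
eef_pos: [0.4422, -0.2751, 0.1244]
tool_rot: [0.732, 0.682, -0.001, -0.003]
ft_force: [0.5, -0.1, -0.3]
grip_width: 0.085
grasp_force: 0.0
t 18.7 tcp [ 0.4422 -0.2751  0.1244] corner [-168.3 -288.2] yaw -0.071 F [ 0.5 -0.1 -0.3] w 0.085 g 0.0
[-0.006, -0.003, -0.001, -0.001, 0.007, 0.115] rows>=1.8
1141 [ 0.7484 -0.2396]
274 [ 0.6243 -0.2812]
254 [0.5929 0.0246]
278 [ 0.4495 -0.2753]
711 [ 0.1599 -0.6062]
```

View pics/p2.png

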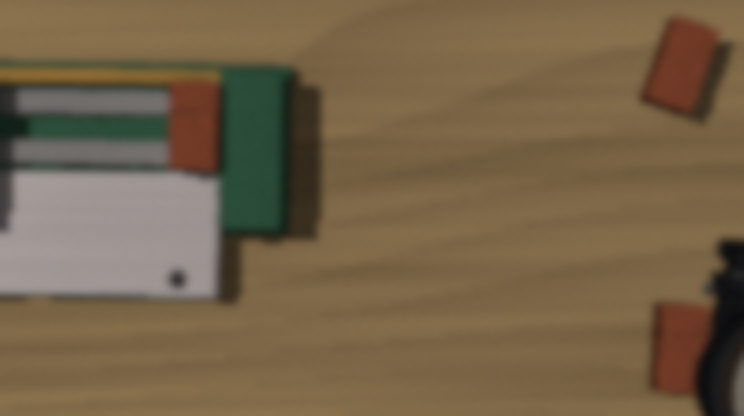

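```bash
python3 jog.py '[[0,0,0,0,0.005,0.05,0.085],[0,0,0,0,0.005,0.085,0.085],[0,0,0,0,0.005,0.1,0.085],[0,0,0,0,0.005,0.1,0.085],[0,0,0,0,0.005,0.1,0.085]]'
python3 - <<'E'
from h import *
st(); rel([(.448,-.276,.009,-.068)])
E
```

```text
clock: 19.42
eef_pos: [0.4512, -0.2769, 0.029]
tool_rot: [0.731, 0.682, 0.0, 0.002]
ft_force: [0.7, 0.3, 0.3]
grip_width: 0.0851
grasp_force: 0.0
t 19.43 tcp [ 0.4512 -0.2769  0.029 ] corner [-159.3 -289.8] yaw -0.07 F [0.7 0.3 0.3] w 0.0851 g 0.0
[0.003, 0.001, -0.002, 0.001, -0.003, 0.02] rows>=0.3
```

```bash
python3 jog.py '[[0,0,0,0.001,-0.003,0.015,0.085],[0,0,0,0.001,-0.003,0.021,0.085],[0,0,0,0.001,-0.003,0.021,0.085],[0,0,0,0.001,-0.003,0.021,0.03],[0,0,0,0.001,-0.003,0.021,0.03],[0,0,0,0.001,-0.003,0.021,0.03],[0,0,0,0.001,-0.003,0.021,0.03]]'
python3 -c "
from h import *
st()"
python3 jog.py '[[0,0,0,0,0,-0.06,0.03],[0,0,0,0,0,-0.12,0.03],[0,0,0,0,0,-0.12,0.03],[0,0,0,0,0,-0.12,0.03]]'
python3 - <<'E'
from h import *
st(); q=c2w(-34,53); print(q); rel([(q[0],q[1],.12,P[2]),(q[0],q[1],.05,P[2])])
E
```

```text
clock: 20.3
eef_pos: [0.4476, -0.2755, 0.0072]
tool_rot: [0.731, 0.682, 0.0, 0.001]
ft_force: [-0.5, -0.2, 5.5]
grip_width: 0.0552
grasp_force: 64.7
t 20.3 tcp [ 0.4476 -0.2755  0.0072] corner [-162.9 -288.5] yaw -0.07 F [-0.5 -0.2  5.5] w 0.0552 g 64.7
clock: 20.8
eef_pos: [0.4463, -0.2747, 0.1257]
tool_rot: [0.731, 0.682, -0.0, -0.0]
ft_force: [-0.5, 0.9, -1.3]
grip_width: 0.0551
grasp_force: 64.5
t 20.8 tcp [ 0.4463 -0.2747  0.1257] corner [-164.3 -287.7] yaw -0.07 F [-0.5  0.9 -1.3] w 0.0551 g 64.5
[0.58764354 0.06158658]
[-0.001, -0.0, -0.037, 0.345, 0.118, 0.006] rows>=5.8
[-0.001, -0.0, -0.037, 0.345, 0.118, 0.076] rows>=6.0
```

```bash
python3 jog.py '[[0,0,-0.037,0.345,0.118,0,0.03],[0,0,-0.037,0.345,0.118,0,0.03],[0,0,-0.037,0.345,0.118,0,0.03],[0,0,-0.037,0.345,0.118,0,0.03],[0,0,-0.037,0.345,0.118,0,0.03],[0,0,-0.037,0.345,0.118,0,0.03],[0,0,-0.037,0.345,0.118,0.03,0.03],[0,0,-0.037,0.345,0.118,0.05,0.03],[0,0,-0.037,0.345,0.118,0.05,0.03],[0,0,-0.037,0.345,0.118,0.05,0.03]]'
python3 - <<'E'
from h import *
st(); q=c2w(-34,50); rel([(q[0],q[1],.041,P[2])])
E
```

```text
clock: 22.05
eef_pos: [0.5882, 0.0607, 0.0756]
tool_rot: [0.719, 0.695, -0.001, -0.001]
ft_force: [-0.0, -0.5, 0.0]
grip_width: 0.0552
grasp_force: 64.4
t 22.05 tcp [0.5882 0.0607 0.0756] corner [-33.5  52.1] yaw -0.033 F [-0.  -0.5  0. ] w 0.0552 g 64.4
[-0.002, 0.0, -0.0, -0.002, -0.0, 0.035] rows>=0.6
```

```bash
python3 jog.py '[[0,0,0,0,0,0.02,0.03],[0,0,0,0,0,0.035,0.03],[0,0,0,0,0,0.035,0.03],[0,0,0,-0.001,0,0.035,0.03],[0,0,0,-0.002,0,0.035,0.03],[0,0,0,-0.003,0,0.035,0.03],[0,0,0,-0.003,0,0.035,0.03]]'; python3 -c "
from h import *
st()"
python3 jog.py '[[0,0,0,-0.001,0,0,0.03],[0,0,0,-0.001,0,0,0.03]]'; python3 jog.py '[[0,0,0,-0.001,0,0,0.03],[0,0,0,-0.001,0,0,0.03]]'; python3 jog.py '[[0,0,0,-0.001,0,0,0.03],[0,0,0,-0.001,0,0,0.03]]';  python3 jog.py '[[0,0,0,-0.001,0,0,0.03],[0,0,0,-0.001,0,0,0.03]]'; python3 -c "
from h import *
st()"
```

```text
clock: 22.92
eef_pos: [0.5888, 0.0578, 0.0416]
tool_rot: [0.719, 0.695, 0.0, 0.0]
ft_force: [-0.6, 0.4, -1.5]
grip_width: 0.0549
grasp_force: 64.4
t 22.93 tcp [0.5888 0.0578 0.0416] corner [-32.8  49.2] yaw -0.033 F [-0.6  0.4 -1.5] w 0.0549 g 64.4
clock: 23.18
eef_pos: [0.5885, 0.0568, 0.0413]
tool_rot: [0.719, 0.695, -0.0, -0.0]
ft_force: [-0.1, 0.3, -0.0]
grip_width: 0.0549
grasp_force: 64.4
clock: 23.42
eef_pos: [0.5885, 0.0561, 0.0413]
tool_rot: [0.719, 0.695, 0.0, -0.0]
ft_force: [0.3, 0.8, -1.1]
grip_width: 0.0546
grasp_force: 64.4
clock: 23.68
eef_pos: [0.5885, 0.056, 0.0414]
tool_rot: [0.718, 0.696, 0.001, -0.001]
ft_force: [-1.2, 5.3, -0.7]
grip_width: 0.0547
grasp_force: 64.5
clock: 23.92
eef_pos: [0.5885, 0.056, 0.0415]
tool_rot: [0.718, 0.696, 0.001, -0.001]
ft_force: [-0.4, 6.8, -0.1]
grip_width: 0.0553
grasp_force: 64.4
t 23.93 tcp [0.5885 0.056  0.0415] corner [-33.   47.5] yaw -0.031 F [-0.4  6.8 -0.1] w 0.0553 g 64.4
```

```bash
python3 jog.py '[[0,0,0,0.0015,0.002,0,0.03],[0,0,0,0.0015,0.004,0,0.03],[0,0,0,0.0015,0.004,0,0.03]]'; python3 jog.py '[[0,0,0,0,0.001,0,0.03],[0,0,0,0,0.001,0,0.03]]';  python3 jog.py '[[0,0,0,0,0.001,0,0.03],[0,0,0,0,0.001,0,0.03]]'; python3 jog.py '[[0,0,0,0,0.001,0,0.03],[0,0,0,0,0.001,0,0.03]]';python3 -c "
from h import *
st()"
```

```text
clock: 24.3
eef_pos: [0.592, 0.0559, 0.041]
tool_rot: [0.719, 0.696, -0.0, -0.001]
ft_force: [-2.0, 5.0, -1.2]
grip_width: 0.0551
grasp_force: 64.4
clock: 24.55
eef_pos: [0.5927, 0.0558, 0.0409]
tool_rot: [0.719, 0.696, -0.0, -0.001]
ft_force: [-2.5, 5.3, -0.6]
grip_width: 0.0551
grasp_force: 64.4
clock: 24.8
eef_pos: [0.5936, 0.0558, 0.0409]
tool_rot: [0.719, 0.696, -0.0, -0.001]
ft_force: [-2.8, 5.0, -1.6]
grip_width: 0.0548
grasp_force: 64.5
clock: 25.05
eef_pos: [0.5936, 0.0559, 0.0408]
tool_rot: [0.718, 0.696, -0.001, -0.002]
ft_force: [-4.7, 5.1, 0.9]
grip_width: 0.055
grasp_force: 64.7
t 25.05 tcp [0.5936 0.0559 0.0408] corner [-27.9  47.5] yaw -0.032 F [-4.7  5.1  0.9] w 0.055 g 64.7
```

Stop reached at −27.9. Press slightly, lower, release.

```bash
python3 jog.py '[[0,0,0,0,0.001,0.002,0.03],[0,0,0,0,0.001,0.002,0.03],[0,0,0,0,0.001,0.003,0.03],[0,0,0,0,0.001,0.003,0.03]]';  python3 jog.py '[[0,0,0,0,0,0.001,0.03],[0,0,0,0,0,0.001,0.03]]'; python3 jog.py '[[0,0,0,0,0,0.001,0.03],[0,0,0,0,0,0.001,0.03]]';python3 jog.py '[[0,0,0,0,0,0.001,0.03],[0,0,0,0,0,0.001,0.03]]';python3 -c "
from h import *
st()"
```

```text
clock: 25.55
eef_pos: [0.5936, 0.0558, 0.0383]
tool_rot: [0.718, 0.696, -0.001, -0.002]
ft_force: [-8.7, 5.2, 5.2]
grip_width: 0.055
grasp_force: 65.2
clock: 25.8
eef_pos: [0.5936, 0.0558, 0.0374]
tool_rot: [0.718, 0.696, -0.001, -0.002]
ft_force: [-7.9, 4.7, 5.6]
grip_width: 0.0548
grasp_force: 65.3
clock: 26.05
eef_pos: [0.5936, 0.0558, 0.0373]
tool_rot: [0.718, 0.696, -0.001, -0.002]
ft_force: [-10.2, 4.9, 10.8]
grip_width: 0.0553
grasp_force: 65.8
clock: 26.3
eef_pos: [0.5936, 0.0558, 0.0373]
tool_rot: [0.718, 0.696, -0.001, -0.002]
ft_force: [-12.4, 4.3, 16.3]
grip_width: 0.0551
grasp_force: 66.4
t 26.3 tcp [0.5936 0.0558 0.0373] corner [-27.8  47.5] yaw -0.032 F [-12.4   4.3  16.3] w 0.0551 g 66.4
```

```bash
python3 jog.py '[[0,0,0,0.001,-0.002,-0.003,0.03],[0,0,0,0.001,-0.002,-0.003,0.03],[0,0,0,0.001,-0.002,-0.003,0.085],[0,0,0,0.001,-0.002,-0.003,0.085],[0,0,0,0.001,-0.002,-0.003,0.085],[0,0,0,0.001,-0.002,-0.03,0.085],[0,0,0,0.001,-0.002,-0.08,0.085],[0,0,0,0.001,-0.002,-0.11,0.085],[0,0,0,0.001,-0.002,-0.11,0.085]]'
python3 - <<'E'
from h import *
st(); rel([(.5,-.2,.14,-.2)])
E
```

```text
clock: 27.42
eef_pos: [0.5971, 0.0562, 0.1488]
tool_rot: [0.719, 0.695, 0.003, 0.003]
ft_force: [0.5, 0.3, 0.4]
grip_width: 0.0851
grasp_force: 0.0
t 27.43 tcp [0.5971 0.0562 0.1488] corner [-24.4  47.9] yaw -0.033 F [0.5 0.3 0.4] w 0.0851 g 0.0
[0.007, -0.001, 0.167, -0.259, -0.089, 0.008] rows>=4.4
```

```bash
python3 jog.py '[[0,0,0.167,-0.259,-0.089,0,0.085],[0,0,0.167,-0.259,-0.089,0,0.085],[0,0,0.167,-0.259,-0.089,0,0.085],[0,0,0.167,-0.259,-0.089,0,0.085],[0,0,0.167,-0.259,-0.089,0,0.085],[0,0,0.167,-0.259,-0.089,0,0.085]]'
python3 - <<'E'
from h import *
st(); rel([(.6246,-.2811,.12,-.36)])
im=grab(); c=np.zeros((600,800,3),np.uint8)
a=cv2.resize(im["top"][165:269,190:376],None,fx=4,fy=4,interpolation=cv2.INTER_CUBIC)
cv2.imwrite("pics/p3.png",a[:,:,::-1])
for a,p in blobs(im["top"]): print(a,p.round(4),w2c(p).round(1))
E
```

```text
clock: 28.18
eef_pos: [0.4955, -0.2014, 0.144]
tool_rot: [0.775, 0.631, -0.001, -0.001]
ft_force: [-0.2, 0.5, -0.8]
grip_width: 0.0849
grasp_force: 0.0
t 28.18 tcp [ 0.4955 -0.2014  0.144 ] corner [-117.4 -212.9] yaw -0.204 F [-0.2  0.5 -0.8] w 0.0849 g 0.0
[-0.002, -0.0, 0.156, -0.052, 0.143, 0.024] rows>=2.5
1139 [ 0.7484 -0.2396] [ 136.5 -242.7]
276 [ 0.6244 -0.2812] [  14.  -288.3]
523 [0.5928 0.0398] [-28.2  31.4]
710 [ 0.1599 -0.6063] [-439.6 -628.6]
```

View pics/p3.png

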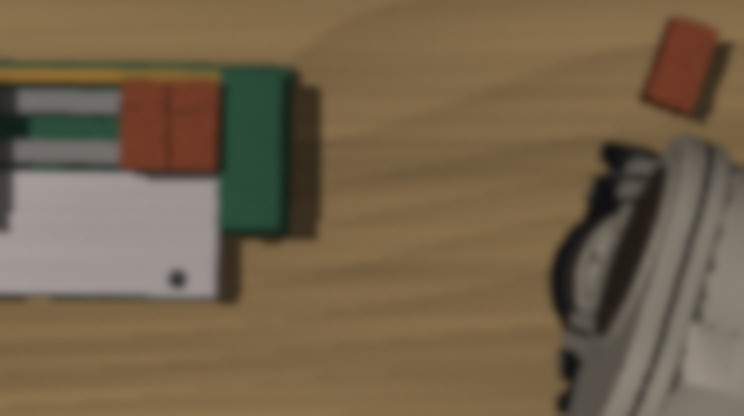

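```bash
python3 jog.py '[[0,0,0.15,-0.052,0.14,0.02,0.085],[0,0,0.15,-0.052,0.14,0.02,0.085],[0,0,0.15,-0.052,0.14,0.02,0.085],[0,0,0.15,-0.052,0.14,0.06,0.085],[0,0,0.15,-0.052,0.14,0.09,0.085],[0,0,0.15,-0.052,0.14,0.09,0.085],[0,0,0.15,-0.052,0.14,0.09,0.085]]'
python3 - <<'E'
from h import *
st(); rel([(.6246,-.2815,.009,-.355)])
E
```

```text
clock: 29.15
eef_pos: [0.625, -0.2777, 0.0562]
tool_rot: [0.819, 0.574, 0.0, 0.001]
ft_force: [0.9, 0.2, 0.1]
grip_width: 0.085
grasp_force: 0.0
t 29.15 tcp [ 0.625  -0.2777  0.0562] corner [  14.4 -284.9] yaw -0.348 F [0.9 0.2 0.1] w 0.085 g 0.0
[0.001, 0.0, 0.007, -0.004, 0.001, 0.047] rows>=0.8
```

```bash
python3 jog.py '[[0,0,0.007,-0.004,0.001,0.025,0.085],[0,0,0.007,-0.004,0.001,0.045,0.085],[0,0,0.007,-0.004,0.001,0.048,0.085],[0,0,0.007,-0.004,0.001,0.048,0.085],[0,0,0.007,-0.004,0.001,0.048,0.03],[0,0,0.007,-0.004,0.001,0.048,0.03],[0,0,0.007,-0.004,0.001,0.048,0.03],[0,0,0.007,-0.004,0.001,0.048,0.03]]'
python3 -c "
from h import *
st()"
python3 jog.py '[[0,0,0,0,0,-0.06,0.03],[0,0,0,0,0,-0.11,0.03],[0,0,0,0,0,-0.11,0.03],[0,0,0,0,0,-0.11,0.03]]'
python3 - <<'E'
from h import *
st(); q=c2w(-34,84); print(q); rel([(q[0],q[1],.12,P[2]),(q[0],q[1],.05,P[2])])
E
```

```text
clock: 30.15
eef_pos: [0.6247, -0.2831, 0.0091]
tool_rot: [0.821, 0.57, 0.001, 0.001]
ft_force: [-0.6, -0.2, 5.7]
grip_width: 0.0546
grasp_force: 65.3
t 30.15 tcp [ 0.6247 -0.2831  0.0091] corner [  14.3 -290.3] yaw -0.357 F [-0.6 -0.2  5.7] w 0.0546 g 65.3
clock: 30.65
eef_pos: [0.6228, -0.2824, 0.1166]
tool_rot: [0.821, 0.57, -0.0, -0.001]
ft_force: [0.4, -0.3, -1.7]
grip_width: 0.0551
grasp_force: 64.8
t 30.65 tcp [ 0.6228 -0.2824  0.1166] corner [  12.5 -289.6] yaw -0.357 F [ 0.4 -0.3 -1.7] w 0.0551 g 64.8
[0.58866016 0.09256991]
[-0.001, -0.0, -0.324, 0.339, -0.163, -0.003] rows>=6.0
[-0.001, -0.0, -0.324, 0.339, -0.163, 0.067] rows>=6.1
```

```bash
python3 jog.py '[[0,0,-0.324,0.339,-0.163,0,0.03],[0,0,-0.324,0.339,-0.163,0,0.03],[0,0,-0.324,0.339,-0.163,0,0.03],[0,0,-0.324,0.339,-0.163,0,0.03],[0,0,-0.324,0.339,-0.163,0,0.03],[0,0,-0.324,0.339,-0.163,0,0.03],[0,0,-0.324,0.339,-0.163,0,0.03],[0,0,-0.324,0.339,-0.163,0.04,0.03],[0,0,-0.324,0.339,-0.163,0.04,0.03],[0,0,-0.324,0.339,-0.163,0.04,0.03]]'
python3 - <<'E'
from h import *
st(); q=c2w(-33,80); rel([(q[0],q[1],.0425,P[2])])
E
```

```text
clock: 31.9
eef_pos: [0.5889, 0.091, 0.0769]
tool_rot: [0.719, 0.695, -0.001, -0.0]
ft_force: [1.0, -0.1, -0.8]
grip_width: 0.0548
grasp_force: 64.6
t 31.9 tcp [0.5889 0.091  0.0769] corner [-33.7  82.4] yaw -0.034 F [ 1.  -0.1 -0.8] w 0.0548 g 64.6
[-0.002, 0.0, -0.002, -0.002, 0.001, 0.034] rows>=0.6
```

```bash
python3 jog.py '[[0,0,-0.001,0,0,0.02,0.03],[0,0,-0.001,0,0,0.034,0.03],[0,0,-0.001,0,0,0.034,0.03],[0,0,-0.001,-0.001,0,0.034,0.03],[0,0,-0.001,-0.002,0,0.034,0.03],[0,0,-0.001,-0.003,0,0.034,0.03],[0,0,-0.001,-0.003,0,0.034,0.03]]'; python3 -c "
from h import *
st()"
python3 jog.py '[[0,0,0,-0.001,0,0,0.03],[0,0,0,-0.001,0,0,0.03]]'; python3 jog.py '[[0,0,0,-0.001,0,0,0.03],[0,0,0,-0.001,0,0,0.03]]'; python3 jog.py '[[0,0,0,-0.001,0,0,0.03],[0,0,0,-0.001,0,0,0.03]]';  python3 jog.py '[[0,0,0,-0.001,0,0,0.03],[0,0,0,-0.001,0,0,0.03]]'; python3 -c "
from h import *
st()"
```

```text
clock: 32.78
eef_pos: [0.5893, 0.0889, 0.0436]
tool_rot: [0.718, 0.696, 0.0, 0.0]
ft_force: [-0.5, -0.2, -0.8]
grip_width: 0.0546
grasp_force: 64.6
t 32.77 tcp [0.5893 0.0889 0.0436] corner [-33.3  80.4] yaw -0.032 F [-0.5 -0.2 -0.8] w 0.0546 g 64.6
clock: 33.02
eef_pos: [0.589, 0.0879, 0.0433]
tool_rot: [0.718, 0.696, -0.0, -0.0]
ft_force: [0.3, 0.5, -0.8]
grip_width: 0.0548
grasp_force: 64.6
clock: 33.28
eef_pos: [0.589, 0.0869, 0.0433]
tool_rot: [0.718, 0.696, -0.0, -0.0]
ft_force: [0.1, -1.0, -0.6]
grip_width: 0.0549
grasp_force: 64.6
clock: 33.52
eef_pos: [0.589, 0.0859, 0.0433]
tool_rot: [0.718, 0.696, -0.0, -0.0]
ft_force: [0.1, 0.5, -1.2]
grip_width: 0.0546
grasp_force: 64.6
clock: 33.78
eef_pos: [0.589, 0.0849, 0.0433]
tool_rot: [0.718, 0.696, -0.0, 0.0]
ft_force: [-0.5, 0.2, -0.5]
grip_width: 0.055
grasp_force: 64.6
t 33.77 tcp [0.589  0.0849 0.0433] corner [-33.4  76.3] yaw -0.032 F [-0.5  0.2 -0.5] w 0.055 g 64.6
```

```bash

python3 jog.py '[[0,0,0,-0.001,0,0,0.03],[0,0,0,-0.001,0,0,0.03]]'; python3 jog.py '[[0,0,0,-0.001,0,0,0.03],[0,0,0,-0.001,0,0,0.03]]'; python3 jog.py '[[0,0,0,-0.001,0,0,0.03],[0,0,0,-0.001,0,0,0.03]]';  python3 -c "
from h import *
st()"
```

```text
clock: 34.02
eef_pos: [0.589, 0.084, 0.0433]
tool_rot: [0.718, 0.696, 0.0, -0.0]
ft_force: [0.2, -1.2, -0.1]
grip_width: 0.0548
grasp_force: 64.6
clock: 34.28
eef_pos: [0.5889, 0.084, 0.0434]
tool_rot: [0.718, 0.696, 0.001, -0.001]
ft_force: [0.0, 4.2, -0.9]
grip_width: 0.0553
grasp_force: 64.6
clock: 34.52
eef_pos: [0.5889, 0.084, 0.0435]
tool_rot: [0.718, 0.696, 0.001, -0.001]
ft_force: [-0.1, 7.0, -1.0]
grip_width: 0.0548
grasp_force: 64.7
t 34.52 tcp [0.5889 0.084  0.0435] corner [-33.5  75.5] yaw -0.031 F [-0.1  7.  -1. ] w 0.0548 g 64.7
```

```bash
python3 jog.py '[[0,0,0,0.0015,0.002,0.001,0.03],[0,0,0,0.0015,0.004,0.001,0.03],[0,0,0,0.0015,0.004,0.001,0.03]]'; python3 jog.py '[[0,0,0,0,0.001,0,0.03],[0,0,0,0,0.001,0,0.03]]';  python3 jog.py '[[0,0,0,0,0.001,0,0.03],[0,0,0,0,0.001,0,0.03]]'; python3 jog.py '[[0,0,0,0,0.001,0,0.03],[0,0,0,0,0.001,0,0.03]]';python3 -c "
from h import *
st()"
```

```text
clock: 34.9
eef_pos: [0.5924, 0.0839, 0.042]
tool_rot: [0.718, 0.696, -0.0, -0.001]
ft_force: [-1.9, 5.1, -1.0]
grip_width: 0.0548
grasp_force: 64.7
clock: 35.15
eef_pos: [0.5932, 0.0839, 0.0419]
tool_rot: [0.718, 0.696, -0.0, -0.001]
ft_force: [-3.2, 5.3, -0.6]
grip_width: 0.0553
grasp_force: 64.7
clock: 35.4
eef_pos: [0.5942, 0.0838, 0.0419]
tool_rot: [0.718, 0.696, -0.0, -0.001]
ft_force: [-2.5, 5.0, -0.3]
grip_width: 0.0549
grasp_force: 64.7
clock: 35.65
eef_pos: [0.5946, 0.0838, 0.0418]
tool_rot: [0.718, 0.696, -0.001, -0.001]
ft_force: [-3.3, 5.1, -0.9]
grip_width: 0.0546
grasp_force: 64.9
t 35.65 tcp [0.5946 0.0838 0.0418] corner [-27.8  75.5] yaw -0.032 F [-3.3  5.1 -0.9] w 0.0546 g 64.9
```

```bash
python3 jog.py '[[0,0,0,0,0.001,0,0.03],[0,0,0,0,0.001,0.002,0.03],[0,0,0,0,0.001,0.002,0.03]]';  python3 jog.py '[[0,0,0,0,0,0.001,0.03],[0,0,0,0,0,0.001,0.03]]'; python3 jog.py '[[0,0,0,0,0,0.001,0.03],[0,0,0,0,0,0.001,0.03]]';python3 -c "
from h import *
st()"
```

```text
clock: 36.02
eef_pos: [0.5946, 0.0838, 0.04]
tool_rot: [0.718, 0.696, -0.001, -0.002]
ft_force: [-5.4, 5.5, 2.0]
grip_width: 0.0551
grasp_force: 65.1
clock: 36.28
eef_pos: [0.5946, 0.0838, 0.0392]
tool_rot: [0.718, 0.696, -0.001, -0.002]
ft_force: [-6.4, 5.1, 2.8]
grip_width: 0.0546
grasp_force: 65.3
clock: 36.52
eef_pos: [0.5946, 0.0838, 0.0392]
tool_rot: [0.718, 0.696, -0.001, -0.002]
ft_force: [-8.6, 5.3, 9.3]
grip_width: 0.0548
grasp_force: 65.9
t 36.52 tcp [0.5946 0.0838 0.0392] corner [-27.7  75.4] yaw -0.032 F [-8.6  5.3  9.3] w 0.0548 g 65.9
```

```bash
python3 jog.py '[[0,0,0,0.001,-0.002,-0.002,0.03],[0,0,0,0.001,-0.002,-0.002,0.03],[0,0,0,0.001,-0.002,-0.002,0.085],[0,0,0,0.001,-0.002,-0.002,0.085],[0,0,0,0.001,-0.002,-0.002,0.085],[0,0,0,0.001,-0.002,-0.03,0.085],[0,0,0,0.001,-0.002,-0.08,0.085],[0,0,0,0.001,-0.002,-0.11,0.085],[0,0,0,0.001,-0.002,-0.11,0.085]]'
python3 - <<'E'
from h import *
st(); q=c2w(-27,170); rel([(q[0],q[1],.14,1.538)])
E
```

```text
clock: 37.65
eef_pos: [0.5974, 0.0844, 0.1518]
tool_rot: [0.718, 0.696, 0.003, 0.002]
ft_force: [-0.1, 0.2, -1.4]
grip_width: 0.085
grasp_force: 0.0
t 37.65 tcp [0.5974 0.0844 0.1518] corner [-25.   76.2] yaw -0.032 F [-0.1  0.2 -1.4] w 0.085 g 0.0
[0.007, 0.005, -1.57, 0.094, -0.002, 0.012] rows>=8.4
```

```bash
python3 jog.py '[[0,0,-1.57,0.094,-0.002,0,0.05],[0,0,-1.57,0.094,-0.002,0,0.05],[0,0,-1.57,0.094,-0.002,0,0.05],[0,0,-1.57,0.094,-0.002,0,0.05],[0,0,-1.57,0.094,-0.002,0,0.05],[0,0,-1.57,0.094,-0.002,0,0.05],[0,0,-1.57,0.094,-0.002,0,0.05],[0,0,-1.57,0.094,-0.002,0,0.05],[0,0,-1.57,0.094,-0.002,0.01,0.05],[0,0,-1.57,0.094,-0.002,0.01,0.05]]'
python3 - <<'E'
from h import *
st(); q=c2w(-27,170); rel([(q[0],q[1],.062,1.538)])
im=grab(); c=np.zeros((600,800,3),np.uint8)
a=cv2.resize(im["top"][165:265,130:280],None,fx=2.6,fy=2.6,interpolation=cv2.INTER_CUBIC)
b=cv2.resize(im["scene"][90:230,210:340],None,fx=3,fy=3,interpolation=cv2.INTER_CUBIC)
c[:a.shape[0],:a.shape[1]]=a; c[:b.shape[0],400:400+b.shape[1]]=b; cv2.imwrite("pics/p4.png",c[:430,:,::-1])
E
```

```text
clock: 38.9
eef_pos: [0.5946, 0.1778, 0.1359]
tool_rot: [0.017, 1.0, -0.001, -0.002]
ft_force: [-1.5, 0.5, -0.1]
grip_width: 0.0498
grasp_force: 0.0
t 38.9 tcp [0.5946 0.1778 0.1359] corner [-30.8 169.4] yaw 1.537 F [-1.5  0.5 -0.1] w 0.0498 g 0.0
[-0.002, -0.004, -0.001, -0.004, 0.001, 0.074] rows>=1.2
```

View pics/p4.png

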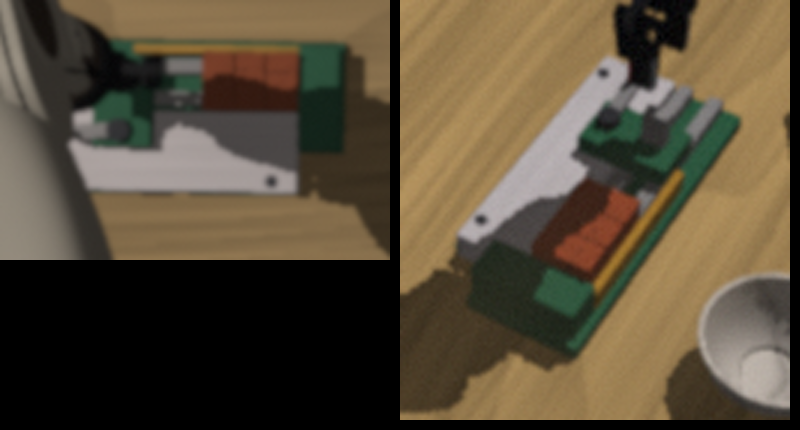

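```bash
python3 jog.py '[[0,0,0,-0.002,0.001,0.05,0.05],[0,0,0,-0.002,0.001,0.073,0.05],[0,0,0,-0.002,0.001,0.073,0.05],[0,0,0,-0.002,0.001,0.073,0.005],[0,0,0,-0.002,0.001,0.073,0.005],[0,0,0,-0.002,0.001,0.073,0.005],[0,0,0,-0.002,0.001,0.073,0.005]]'
python3 -c "
from h import *
st()"
python3 jog.py '[[0,0,0,0,-0.01,0,0.005],[0,0,0,0,-0.02,0,0.005],[0,0,0,0,-0.03,0,0.005],[0,0,0,0.001,-0.04,0,0.005],[0,0,0,0.001,-0.044,0,0.005],[0,0,0,0.001,-0.044,0,0.005]]'
python3 -c "
from h import *
st()"
```

```text
clock: 39.88
eef_pos: [0.5994, 0.1792, 0.0674]
tool_rot: [0.017, 1.0, 0.0, 0.002]
ft_force: [0.6, -1.1, 5.6]
grip_width: 0.0126
grasp_force: 61.6
t 39.88 tcp [0.5994 0.1792 0.0674] corner [-26.2 171. ] yaw 1.537 F [ 0.6 -1.1  5.6] w 0.0126 g 61.6
clock: 40.62
eef_pos: [0.5978, 0.1365, 0.0674]
tool_rot: [0.016, 1.0, 0.002, 0.003]
ft_force: [1.1, 3.7, 5.1]
grip_width: 0.0124
grasp_force: 61.6
t 40.62 tcp [0.5978 0.1365 0.0674] corner [-26.3 128.2] yaw 1.538 F [1.1 3.7 5.1] w 0.0124 g 61.6
```

```bash
python3 jog.py '[[0,0,0,0,-0.002,0,0.005],[0,0,0,0,-0.004,0,0.005],[0,0,0,0,-0.004,0,0.005]]';python3 jog.py '[[0,0,0,0,-0.002,0,0.005],[0,0,0,0,-0.002,0,0.005]]';python3 jog.py '[[0,0,0,0,-0.002,0,0.005],[0,0,0,0,-0.002,0,0.005]]';python3 jog.py '[[0,0,0,0,-0.002,0,0.005],[0,0,0,0,-0.002,0,0.005]]'
python3 -c "
from h import *
st()"
```

```text
clock: 41.0
eef_pos: [0.5977, 0.1329, 0.0675]
tool_rot: [0.016, 1.0, 0.002, 0.003]
ft_force: [1.5, 4.1, 5.4]
grip_width: 0.0124
grasp_force: 61.6
clock: 41.25
eef_pos: [0.5976, 0.131, 0.0674]
tool_rot: [0.016, 1.0, 0.002, 0.003]
ft_force: [1.4, 4.1, 6.1]
grip_width: 0.0125
grasp_force: 61.6
clock: 41.5
eef_pos: [0.5975, 0.1291, 0.0674]
tool_rot: [0.016, 1.0, 0.002, 0.003]
ft_force: [2.6, 4.9, 5.6]
grip_width: 0.0127
grasp_force: 61.6
clock: 41.75
eef_pos: [0.5975, 0.129, 0.0674]
tool_rot: [0.015, 1.0, 0.004, 0.003]
ft_force: [2.6, 9.4, 5.4]
grip_width: 0.0128
grasp_force: 61.5
t 41.75 tcp [0.5975 0.129  0.0674] corner [-26.3 120.7] yaw 1.54 F [2.6 9.4 5.4] w 0.0128 g 61.5
```

```bash
python3 jog.py '[[0,0,0,0,-0.003,0,0.005],[0,0,0,0,-0.003,0,0.005]]';python3 jog.py '[[0,0,0,0,-0.003,0,0.005],[0,0,0,0,-0.003,0,0.005],[0,0,0,0,-0.003,0,0.005]]';python3 jog.py '[[0,0,0,0,-0.002,0,0.005],[0,0,0,0,-0.002,0,0.005],[0,0,0,0,-0.002,0,0.005]]'
python3 -c "
from h import *
st()"
```

```text
clock: 42.0
eef_pos: [0.5975, 0.1289, 0.0675]
tool_rot: [0.014, 1.0, 0.006, 0.003]
ft_force: [2.1, 17.4, 3.0]
grip_width: 0.0126
grasp_force: 61.6
clock: 42.38
eef_pos: [0.5975, 0.1289, 0.0675]
tool_rot: [0.013, 1.0, 0.009, 0.003]
ft_force: [1.8, 23.9, 2.4]
grip_width: 0.0128
grasp_force: 61.9
clock: 42.75
eef_pos: [0.5976, 0.1289, 0.0675]
tool_rot: [0.013, 1.0, 0.01, 0.003]
ft_force: [1.9, 29.9, 1.4]
grip_width: 0.0128
grasp_force: 62.4
t 42.75 tcp [0.5976 0.1289 0.0675] corner [-26.3 120.6] yaw 1.545 F [ 1.9 29.9  1.4] w 0.0128 g 62.4
```

```bash
python3 jog.py '[[0,0,0,0,0.004,0,0.005],[0,0,0,0,0.0065,0,0.005],[0,0,0,0,0.0065,0,0.005]]';python3 -c "
from h import *
st()"; python3 jog.py '[[0,0,0,0,0,0,0.05],[0,0,0,0,0,0,0.05],[0,0,0,0,0,0,0.05],[0,0,0,0,0,-0.06,0.05],[0,0,0,0,0,-0.08,0.05],[0,0,0,0,0,-0.08,0.05]]'
python3 - <<'E'
from h import *
st(); q=c2w(-76,175); rel([(q[0],q[1],.14,P[2]),(q[0],q[1],.066,P[2])])
E
```

```text
clock: 43.12
eef_pos: [0.5976, 0.1289, 0.0674]
tool_rot: [0.015, 1.0, 0.004, 0.003]
ft_force: [2.0, 12.6, 4.1]
grip_width: 0.0124
grasp_force: 61.7
t 43.12 tcp [0.5976 0.1289 0.0674] corner [-26.3 120.6] yaw 1.541 F [ 2.  12.6  4.1] w 0.0124 g 61.7
clock: 43.88
eef_pos: [0.5966, 0.1236, 0.1473]
tool_rot: [0.017, 1.0, 0.0, 0.002]
ft_force: [-0.3, 0.4, -0.5]
grip_width: 0.0505
grasp_force: 0.0
t 43.88 tcp [0.5966 0.1236 0.1473] corner [-27.1 115.3] yaw 1.537 F [-0.3  0.4 -0.5] w 0.0505 g 0.0
[0.004, 0.003, 1.57, 0.049, 0.06, 0.007] rows>=8.4
[0.004, 0.003, 1.57, 0.049, 0.06, 0.081] rows>=8.4
```

```bash
python3 jog.py '[[0,0,1.55,0.051,0.06,0,0.045],[0,0,1.55,0.051,0.06,0,0.045],[0,0,1.55,0.051,0.06,0,0.045],[0,0,1.55,0.051,0.06,0,0.045],[0,0,1.55,0.051,0.06,0,0.045],[0,0,1.55,0.051,0.06,0,0.045],[0,0,1.55,0.051,0.06,0,0.045],[0,0,1.55,0.051,0.06,0,0.045],[0,0,1.55,0.051,0.06,0,0.045],[0,0,1.55,0.051,0.06,0,0.045]]'
python3 - <<'E'
from h import *
st(); q=c2w(-78,175.5); rel([(q[0],q[1],.066,P[2]+.04)])
im=grab(); c=np.zeros((600,800,3),np.uint8)
b=cv2.resize(im["scene"][90:220,200:360],None,fx=5,fy=4.6,interpolation=cv2.INTER_CUBIC)
cv2.imwrite("pics/p5.png",b[:,:,::-1])
h=cv2.cvtColor(im["scene"],cv2.COLOR_RGB2HSV); 
print("pred knob px scene",proj("scene",[[q[0],q[1],.087]]),"crop",(proj("scene",[[q[0],q[1],.087]])-[200,90])*[5,4.6])
for a,p in blobs(im["top"]): print(a,w2c(p).round(1))
E
```

```text
clock: 45.12
eef_pos: [0.5451, 0.1848, 0.1433]
tool_rot: [0.711, 0.703, -0.002, -0.001]
ft_force: [0.5, -0.8, -0.1]
grip_width: 0.0455
grasp_force: 0.0
t 45.12 tcp [0.5451 0.1848 0.1433] corner [-80.6 174.7] yaw -0.012 F [ 0.5 -0.8 -0.1] w 0.0455 g 0.0
[-0.003, 0.001, -0.019, 0.001, 0.003, 0.077] rows>=1.2
pred knob px scene [[280.30765046 118.92353617]] crop [[401.53825231 133.04826638]]
1144 [ 136.6 -242.8]
791 [-28.4  46.8]
708 [-439.9 -628.5]
```

View pics/p5.png

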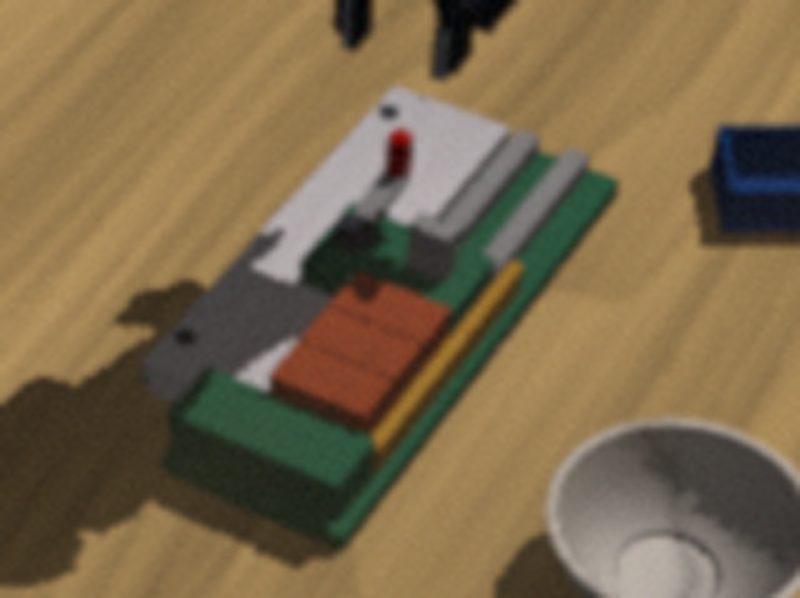

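```bash
python3 jog.py '[[0,0,-0.019,0.001,0.003,0.05,0.045],[0,0,-0.019,0.001,0.003,0.075,0.045],[0,0,-0.019,0.001,0.003,0.075,0.045],[0,0,-0.019,0.001,0.003,0.075,0.005],[0,0,-0.019,0.001,0.003,0.075,0.005],[0,0,-0.019,0.001,0.003,0.075,0.005],[0,0,-0.019,0.001,0.003,0.075,0.005]]'
python3 - <<'E'
from h import *
st(); o=bot.get_obs(); k=w2c(o["eef_pos"]); a0=np.arctan2(-76-k[0],k[1]-120.6); rr=np.hypot(-76-k[0],k[1]-120.6); print(a0,rr)
t=[]
for b in a0+np.r_[.18,.36,.54,.72,.9,1.08,1.26,1.44,1.57-a0,1.6-a0]:
    q=c2w(-76-rr*np.sin(b),120.6+rr*np.cos(b)); t.append((q[0],q[1],.068,P[2]+b))
p=c2w(*k); rel(t,start=(p[0],p[1],.068,P[2]+a0))
E
```

```text
clock: 46.1
eef_pos: [0.5502, 0.1869, 0.072]
tool_rot: [0.705, 0.71, 0.001, 0.001]
ft_force: [-1.2, 0.1, 6.0]
grip_width: 0.011
grasp_force: 58.7
t 46.1 tcp [0.5502 0.1869 0.072 ] corner [-75.5 177. ] yaw 0.007 F [-1.2  0.1  6. ] w 0.011 g 58.7
-0.008811306846588022 56.447371649808915
[0.0, 0.0, -0.18, -0.001, -0.01, 0.0] rows>=1.0
[0.0, 0.0, -0.36, -0.004, -0.02, 0.0] rows>=1.9
[0.0, 0.0, -0.54, -0.008, -0.029, 0.0] rows>=2.9
[0.0, 0.0, -0.72, -0.014, -0.037, 0.0] rows>=3.8
[0.0, 0.0, -0.9, -0.021, -0.044, 0.0] rows>=4.8
[0.0, 0.0, -1.08, -0.03, -0.05, 0.0] rows>=5.7
[0.0, 0.0, -1.26, -0.039, -0.054, 0.0] rows>=6.7
[0.0, 0.0, -1.44, -0.049, -0.056, 0.0] rows>=7.7
[-0.0, -0.0, -1.579, -0.057, -0.056, 0.0] rows>=8.4
[-0.0, -0.0, -1.609, -0.059, -0.056, 0.0] rows>=8.6
```

```bash
python3 - <<'E'
from h import *
o=bot.get_obs(); k=w2c(o["eef_pos"]); a0=-.009; rr=56.
t=[]
for b in a0+np.r_[.18,.36,.54,.72,.9,1.08,1.26,1.44,1.57-a0,1.6-a0]:
    q=c2w(-76-rr*np.sin(b),120.6+rr*np.cos(b)); t.append((q[0],q[1],.072,.007+b-a0))
rel(t,start=(*o["eef_pos"],.007))
E
```

```text
[0.0, 0.0, -0.18, -0.001, -0.01, -0.0] rows>=1.0
[0.0, 0.0, -0.36, -0.003, -0.02, -0.0] rows>=1.9
[0.0, 0.0, -0.54, -0.007, -0.029, -0.0] rows>=2.9
[0.0, 0.0, -0.72, -0.013, -0.038, -0.0] rows>=3.8
[0.0, 0.0, -0.9, -0.019, -0.045, -0.0] rows>=4.8
[0.0, 0.0, -1.08, -0.028, -0.051, -0.0] rows>=5.7
[0.0, 0.0, -1.26, -0.037, -0.055, -0.0] rows>=6.7
[0.0, 0.0, -1.44, -0.046, -0.058, -0.0] rows>=7.7
[-0.0, -0.0, -1.579, -0.054, -0.059, -0.0] rows>=8.4
[-0.0, -0.0, -1.609, -0.056, -0.059, -0.0] rows>=8.6
```

```bash
python3 jog.py '[[0,0,-0.18,-0.001,-0.01,0,0.005],[0,0,-0.36,-0.003,-0.02,0,0.005],[0,0,-0.54,-0.007,-0.029,0,0.005],[0,0,-0.72,-0.013,-0.038,0,0.005],[0,0,-0.9,-0.02,-0.045,0,0.005],[0,0,-1.08,-0.028,-0.051,0,0.005],[0,0,-1.26,-0.037,-0.055,0,0.005],[0,0,-1.44,-0.047,-0.058,0,0.005],[0,0,-1.58,-0.055,-0.059,0,0.005],[0,0,-1.6,-0.057,-0.059,0,0.005]]'
python3 jog.py '[[0,0,0,0,0,0,0.005],[0,0,0,0,0,0,0.005]]'
python3 -c "
from h import *
st()"
```

```text
clock: 47.35
eef_pos: [0.4922, 0.1324, 0.072]
tool_rot: [-0.019, 1.0, 0.004, 0.002]
ft_force: [-0.7, 12.7, 3.8]
grip_width: 0.0113
grasp_force: 58.9
clock: 47.6
eef_pos: [0.4921, 0.1325, 0.072]
tool_rot: [-0.019, 1.0, 0.004, 0.002]
ft_force: [-0.6, 8.4, 4.7]
grip_width: 0.0114
grasp_force: 59.0
t 47.6 tcp [0.4921 0.1325 0.072 ] corner [-131.8  120.7] yaw 1.609 F [-0.6  8.4  4.7] w 0.0114 g 59.0
```

```bash
python3 jog.py '[[0,0,0,0,0.0015,0,0.005],[0,0,0,0,0.0015,0,0.005],[0,0,0,0,0.0015,0,0.04],[0,0,0,0,0.0015,0,0.04],[0,0,0,0,0.0015,0,0.04],[0,0,0,0,0.0015,-0.06,0.04],[0,0,0,0.1,0.0015,-0.11,0.04],[0,0,0,0.15,0.0015,-0.11,0.04],[0,0,0,0.15,0.0015,-0.11,0.04],[0,0,0,0.15,0.0015,-0.11,0.04]]'
python3 - <<'E'
from h import *
st(); im=grab(); c=np.zeros((600,800,3),np.uint8)
a=cv2.resize(im["top"][165:265,130:280],None,fx=2.6,fy=2.6,interpolation=cv2.INTER_CUBIC)
b=cv2.resize(im["scene"][90:230,210:340],None,fx=3,fy=3,interpolation=cv2.INTER_CUBIC)
c[:a.shape[0],:a.shape[1]]=a; c[:b.shape[0],400:400+b.shape[1]]=b; cv2.imwrite("pics/p6.png",c[:430,:,::-1])
for a,p in blobs(im["top"]): print(a,w2c(p).round(1))
E
```

```text
clock: 48.85
eef_pos: [0.3388, 0.1247, 0.1809]
tool_rot: [-0.019, 1.0, 0.0, 0.0]
ft_force: [0.1, -0.0, -0.7]
grip_width: 0.0398
grasp_force: 0.0
t 48.85 tcp [0.3388 0.1247 0.1809] corner [-284.7  107.9] yaw 1.608 F [ 0.1 -0.  -0.7] w 0.0398 g 0.0
1140 [ 136.6 -242.8]
790 [-28.3  46.8]
707 [-439.6 -628.6]
```

View pics/p6.png

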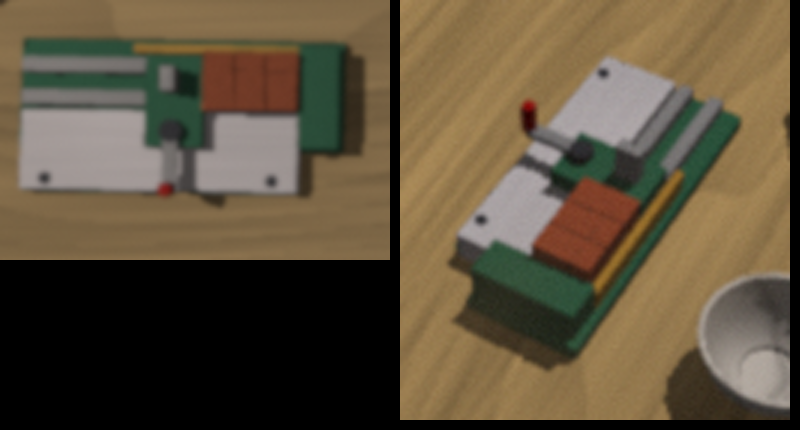

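```bash
python3 - <<'E'
from h import *
for n in("top","scene"):
    im=bot.camera(n); h=cv2.cvtColor(im,cv2.COLOR_RGB2HSV).astype(int)
    g=w2c(c2w(-131,120)); q=proj(n,[[*c2w(-131,120),.087]])[0].astype(int)
    m=((h[...,0]<6)|(h[...,0]>174))&(h[...,1]>190)&(h[...,2]>60); z=np.zeros_like(m); z[q[1]-12:q[1]+14,q[0]-12:q[0]+12]=1; m&=z
    v,u=np.nonzero(m); print(n,m.sum(),u.mean(),v.mean(),v.min(),v.max())
    k=w2c(unproj(n,(u.mean(),v.mean()),.087 if n=="top" else .0735)); print(k,np.arctan2(-76-k[0],k[1]-120.6))
E
```

```text
top 7 193.42857142857142 237.85714285714286 237 239
[-131.82776799  119.39030841] 1.5924612144412102
scene 12 252.5 125.5 124 127
[-136.80034854  127.9788343 ] 1.4500252375213851
```

```bash
python3 -c "
from workcell import bot
print(bot.job_done())"
```

```text
the job is handed in; nothing more can be done
None
```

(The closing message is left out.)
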